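# Ready the block-printing desk for the next run

## Task

Get the desk ready for the next print run: stand every wooden printing block, handle up, on the rack board, side by side against the back rail and pushed up flush with no gaps, the first against the end stop and each next one against its neighbour. Also turn the print counter's pointer knob all the way back to its zero stop, and after that shut the counter's clamshell case so that the two halves meet edge to edge. Leave the globe, the pencil cup and the tin where they stand.

Things in the scene. Friction and masses are not known exactly. Their poses are not given: they have to be found in the camera images.
- rack: plywood rack board fixed to the desk, 110 x 280 mm, plate 8 mm thick; origin at the centre of its underside. A low wooden back rail runs along its far (+x) long edge, inner face at x = +43 mm, top 26 mm above the desk; a low wooden end stop closes its +y end, inner face at y = +120 mm, same height. The near side and the -y end are open. Room for four blocks side by side along y
- block_a: loose wooden hand-printing block, dark wood, 80 mm (its x) x 56 mm (its y) x 32 mm high, 0.16 kg, with a pale wooden handle rib standing on its top: 18 mm thick (along x), 44 mm long (along y), from 32 to 70 mm above the underside. Origin at the centre of the underside. All blocks are alike; three or four are present, the other is absent
- block_b: loose wooden hand-printing block, dark wood, 80 mm (its x) x 56 mm (its y) x 32 mm high, 0.16 kg, with a pale wooden handle rib standing on its top: 18 mm thick (along x), 44 mm long (along y), from 32 to 70 mm above the underside. Origin at the centre of the underside. All blocks are alike; three or four are present, the other is absent
- block_c: loose wooden hand-printing block, dark wood, 80 mm (its x) x 56 mm (its y) x 32 mm high, 0.16 kg, with a pale wooden handle rib standing on its top: 18 mm thick (along x), 44 mm long (along y), from 32 to 70 mm above the underside. Origin at the centre of the underside. All blocks are alike; three or four are present, the other is absent
- block_d: loose wooden hand-printing block, dark wood, 80 mm (its x) x 56 mm (its y) x 32 mm high, 0.16 kg, with a pale wooden handle rib standing on its top: 18 mm thick (along x), 44 mm long (along y), from 32 to 70 mm above the underside. Origin at the centre of the underside. All blocks are alike; three or four are present, the other is absent
- case: grey plastic clamshell case of the print counter, fixed to the desk; the lower half is an open shell 150 x 150 mm, 45 mm high, walls 6 mm; origin at the centre of its underside, front is -x. The hinge line runs along y at x = +75 mm, z = 45 mm
- case_lid (a joint): angle of the case's hinged upper half, rad: 0 = shut, its rim edge to edge on the lower half; about 1.6 = standing upright at the far side. The upper half is 150 x 150 mm, 30 mm deep (shut: top 75 mm above the desk); its stiff hinge stays where it is left (about 3 N at the front edge moves it)
- lid_tab (a point): middle of the black grip tab on the front edge of the upper half, 60 mm wide, 12 mm thick, sticking out 25 mm; it moves with the upper half, 163 mm from the hinge line (10 mm above it when shut)
- reset_knob (a joint): angle of the counter's pointer knob, rad: 0 = against the zero stop; grows clockwise seen from above, so it is reset by turning anticlockwise. Light friction, 0.06 N m, stays where it is left
- knob_grip (a point): on the knob's upright axis, 40 mm above the desk, in the lower half of the case (12 mm to the front of its middle). The knob is a black upright bar grip 62 mm long, 16 mm thick, from 16 to 52 mm above the desk, on a disc of 68 mm diameter. The point's +x axis lies along the bar towards its pointer end; at zero the pointer is along the case's +x, touching the small steel stop
- globe: green glass paperweight globe, 84 mm across, 82 mm high, bystander; origin under its middle
- pencil_cup: dark silicone pencil cup, 74 mm across, 95 mm high, bystander; origin under its middle
- tin: closed round tin, 94 mm across, 64 mm high, bystander; origin under its middle
Not all that is in view belongs to the job. What is shaped like the block_d but yellow is not meant. What is shaped like the block_c but yellow is not meant.

How it is judged (in metres and radians):
On the way, in this order (a step that is already met when the one before it is completed fails the run):
1. the pointer knob is back at its zero stop while the case is open (value of joint reset_knob below 0.06 rad and value of joint case_lid above 0.5 rad), for 0.2 s.
2. the case is shut, halves edge to edge (value of joint case_lid below 0.03 rad and value of joint reset_knob below 0.06 rad), for 0.2 s.
At the end, for the whole second after the job is handed in: Each block present is at rest, handle up on the rack, square within 0.06 rad, within 5 mm of the back rail; row without a free place, the gaps from the end stop up to it adding to under 2.5 mm (first block) to 4.75 mm (fourth); knob within 0.06 rad of its zero stop; case lid within 0.03 rad of shut (all of step 2 and x of block_a in the frame of rack between -0.001 and 0.006 m and z of block_a in the frame of rack between 0.005 and 0.011 m and angle between each of block_a, block_b, block_c, block_d's own z axis and vertical below 0.06 rad and angle between the x axis of each of block_a, block_b, block_c, block_d and the x axis of rack, either way round below 0.06 rad and linear speed of each of block_a, block_b, block_c, block_d below 0.02 m/s and (y of block_a in the frame of rack between 0.0895 and 0.095 m or y of block_a in the frame of rack between 0.03275 and 0.039 m or y of block_a in the frame of rack between -0.024 and -0.017 m or y of block_a in the frame of rack between -0.08075 and -0.073 m) and x of block_b in the frame of rack between -0.001 and 0.006 m and z of block_b in the frame of rack between 0.005 and 0.011 m and (y of block_b in the frame of rack between 0.0895 and 0.095 m or y of block_b in the frame of rack between 0.03275 and 0.039 m or y of block_b in the frame of rack between -0.024 and -0.017 m or y of block_b in the frame of rack between -0.08075 and -0.073 m) and x of block_c in the frame of rack between -0.001 and 0.006 m and z of block_c in the frame of rack between 0.005 and 0.011 m and (y of block_c in the frame of rack between 0.0895 and 0.095 m or y of block_c in the frame of rack between 0.03275 and 0.039 m or y of block_c in the frame of rack between -0.024 and -0.017 m or y of block_c in the frame of rack between -0.08075 and -0.073 m) and x of block_d in the frame of rack between -0.001 and 0.006 m and z of block_d in the frame of rack between 0.005 and 0.011 m and (y of block_d in the frame of rack between 0.0895 and 0.095 m or y of block_d in the frame of rack between 0.03275 and 0.039 m or y of block_d in the frame of rack between -0.024 and -0.017 m or y of block_d in the frame of rack between -0.08075 and -0.073 m) and (y of block_a in the frame of rack between 0.0895 and 0.095 m or y of block_b in the frame of rack between 0.0895 and 0.095 m or y of block_c in the frame of rack between 0.0895 and 0.095 m or y of block_d in the frame of rack between 0.0895 and 0.095 m) and (y of block_a in the frame of rack between 0.03275 and 0.039 m or y of block_b in the frame of rack between 0.03275 and 0.039 m or y of block_c in the frame of rack between 0.03275 and 0.039 m or y of block_d in the frame of rack between 0.03275 and 0.039 m or y of each of block_a, block_b, block_c, block_d in the frame of rack above 0.056 m) and (y of block_a in the frame of rack between -0.024 and -0.017 m or y of block_b in the frame of rack between -0.024 and -0.017 m or y of block_c in the frame of rack between -0.024 and -0.017 m or y of block_d in the frame of rack between -0.024 and -0.017 m or y of each of block_a, block_b, block_c, block_d in the frame of rack above -1.73472e-17 m)); the robot touches nothing.
It fails at once if the globe is shoved aside by more than 30 mm or tipped over (distance of globe from where it was at the start of the episode above 0.03 m or angle between globe's own z axis and vertical above 0.5 rad).
It fails at once if the pencil cup is shoved aside by more than 30 mm or tipped over (distance of pencil_cup from where it was at the start of the episode above 0.03 m or angle between pencil_cup's own z axis and vertical above 0.5 rad).
It fails at once if the tin is shoved aside by more than 30 mm or tipped over (distance of tin from where it was at the start of the episode above 0.03 m or angle between tin's own z axis and vertical above 0.5 rad).
Of block_a, block_b, block_c, block_d only 3 to 4 are there at a start; the rules pass over those that are not, and their reading is None.
At some moment in a run one of block_a, block_b, block_c, block_d may be knocked a few centimetres aside while the robot is not near it.
Once in a run the grip may slacken for a moment while it holds something.
It also fails if it takes over 210 s, if anything falls off the work surface, if the arm or the gripper's body presses on something with over 40 N, if the wrist force passes 120 N, or if a joint passes its speed limit or range.

## Robot

A 6-joint arm with a two-finger parallel gripper is mounted at the origin on the work surface. World frame = base frame: x ahead of the robot, y to its left, z up, the work surface at z = 0. Lengths are in mm, angles in rad, forces in N, time in s.
With the tool pointing down it reaches from about 300 to 950 mm from the base axis. Payload 3.1 kg.
Tool frame: the origin (TCP) lies at the very end of the fingers, on their centre line; the grasp point (between the pads) lies 19 mm behind it (manip.grasp_offset is the distance from the TCP to the grasp point, in mm); z points along the fingers, y is the line along which they close (so a half turn about z gives the same grasp; the last joint's range is limited). The gripper opens to 85 mm and grips with 20 to 120 N. Pads are 22 mm wide; open, the fingers measure 114 mm over their backs; the gripper's body (76 mm by 85 mm) begins 54 mm behind the grasp point. The pads swing forward as they close: fully open they stand 13 mm farther back than shut.
Start: joints at [-1.203, 0.308, 1.634, -0, 1.2, -0.07], TCP at [264.943, -566.072, 231.272] pointing down, gripper open.
Joint ranges: [-3.06, 3.06], [-0.79, 1.96], [0.05, 2.63], [-1.19, 4.34], [0.05, 2.64], [-2.94, 2.94]. Speed limits (rad/s): [2.79, 2.79, 3.14, 3.14, 3.14, 3.14].

## Interface

Orientations are given as a unit quaternion [w, x, y, z].
In Python, from rig import manip, viewer, models gives the robot as it stands.
- The arm moves only by the tool drive_tool, never from a script. Its argument "increments" is a list of rows, each a list of 7 numbers: the shift along the tool's x, y, z in units of 0.1 m (1.0 is 0.1 m), then the turn, a rotation vector about the tool's x, y, z in units of 45 degrees (1.0 is 45 degrees), then the opening, from 0 (shut) to 1 (fully open). A call has 1 to 10 rows; each row is the pose to reach, as a shift and turn from the pose commanded when the call began, along the tool's axes at that moment; what a row does not reach only later rows make up. A row lasts 1/10 s, in which the tool goes at most 50 mm and 8.59 degrees, less where a joint would pass 70% of its speed; a pose out of reach is approached as far as the arm can. A call with a number of a shift or a turn outside -1 to 1 is refused whole. A call with a gripper value outside its range is refused whole. The fingers move at their own pace and stop on an object; the grip force is fixed at half the most. Time passes only in rows, so rows that repeat a pose let the fingers close. It gives the time, the measured TCP pose, the force, the opening and the grip force at its end, in the units of the state.
- manip.read_state(): the state, without advancing time (a new reading comes with each control period).
- viewer.grab_frame(name): name is "scene" or "top" or "wrist"; returns a dict with "image" (420x560x3 uint8, red, green, blue), "depth" (420x560 float32, mm along the optical axis (not along the pixel's ray), 0 where there is no reading), "fx", "fy", "cx", "cy" (pixels), "dist" ([k1, k2, p1, p2, k3] as OpenCV has them; the pictures are not rectified), "R" (3x3) and "t" (3): a world point X has camera coordinates R X + t. Camera axes: x right, y down, z forward; pixel columns grow to the right and rows downward; lengths in mm; the calibration is good to about 2 mm. A picture is of the moment at which its call begins.
- manip.sign_off(): hands the job in; it is judged then, once.
Trained networks look in a picture, given as the dict that the camera call returned (one of the last four; its "shot" number tells which), for a name from the list of things; names that differ only in an ending like _2 or _b are one class to them, and where a whole thing is asked for, a point or a joint stands for the part that bears it (a point fixed in the world has none). Each returns a list of dicts, best first, with "score" (0 to 1); they miss things now and then, are a little off and sometimes report something else, mostly with a low value. They report only what shows in the picture. A call takes as long as a camera call. They do not tell look-alikes from the thing itself.
- models.find_in(picture, name): "extent" ([left, top, right, bottom] as shares, 0 to 1, of the picture: columns of its width, rows of its height, round what is visible of it).
- models.silhouettes(picture, name): "mask" (420x560 bool, what is visible of it) and "extent" ([left, top, right, bottom] as shares, 0 to 1, of the picture: columns of its width, rows of its height, round what is visible of it).
The state is a dict: "clock": time; "joint_positions": joint angles; "qd": joint speeds; "effort": joint torques, N m; "ee_pos": TCP position; "orientation": TCP orientation; "contact_force": force on the tool from outside, world axes, zero at the start; "torque": the same for the moment, N m; "width": opening from 0.0 (shut) to 1.0 (fully open); "gripper_force": force on a finger pad.
Only numpy, scipy, OpenCV 4.12 (cv2) and the standard library are available. Lean on these libraries where they do the work, as an engineer would, in place of code of your own. Each camera call takes 0.05 s, during which the arm holds its last target. There are 200 camera calls.

## Working session

There is one attempt and no reset: what is moved stays moved. The work goes in short steps, Python scripts to look and compute and a tool call to move; the robot and the scene stay as the last step left them, time stands still between calls to the robot, and variables do not carry over. Pictures are saved under pics/ and viewed, at most 14 in all, crops included, and the job is handed in when it is done.

Besides the shell and the picture viewer there is one more tool, called after "Call:" by a JSON object that holds its "api" and its "payload". drive_tool: Moves the arm, as the interface text tells. Shifts and turns lie within -1 to 1; 1 stands for 0.1 m of shift or 45 degrees of turn. Its arguments: {"type":"object","properties":{"increments":{"type":"array"}},"required":["increments"]}

```bash
ls; mkdir -p pics; cat > h.py <<'E'
import numpy as np, cv2
from rig import manip, viewer, models
def K(f): return np.array([[f['fx'],0,f['cx']],[0,f['fy'],f['cy']],[0,0,1.]])
def cloud(f):
    d=f['depth']; h,w=d.shape
    uv=np.stack(np.meshgrid(np.arange(w),np.arange(h)),-1).reshape(-1,1,2).astype(np.float64)
    n=cv2.undistortPoints(uv,K(f),np.array(f['dist'],float)).reshape(h,w,2)
    c=np.dstack([n*d[...,None],d]).astype(float)
    X=(c-np.array(f['t']).reshape(3))@np.array(f['R'])
    X[d<=0]=np.nan
    return X
def proj(f,P):
    return cv2.projectPoints(np.array(P,float).reshape(-1,1,3),cv2.Rodrigues(np.array(f['R'],float))[0],np.array(f['t'],float),K(f),np.array(f['dist'],float))[0].reshape(-1,2)
def save(f,n): cv2.imwrite('pics/'+n,f['image'][...,::-1])
def state():
    s=manip.read_state(); print('t',round(s['clock'],2),'tcp',np.round(s['ee_pos'],1),'q',np.round(s['orientation'],4),'w',round(s['width'],3),'F',np.round(s['contact_force'],1),'gf',s['gripper_force'],'j',np.round(s['joint_positions'],2)); return s
E
python3 - <<'E'
from h import *
s=state()
for n in('top','scene'):
    f=viewer.grab_frame(n); save(f,n+'0.png'); X=cloud(f)
    for name in('block_a','case','case_lid','knob_grip','rack','globe','pencil_cup','tin','lid_tab'):
        for r in models.silhouettes(f,name):
            m=r['mask']; P=X[m]; P=P[~np.isnan(P[:,0])]
            print(n,name,round(r['score'],2),np.round(np.array(r['extent'])*[560,420,560,420]),np.round(np.median(P,0)) if len(P) else None, np.median(f['image'][m],0))
    print(n,'cam',-np.array(f['R']).T@np.array(f['t']))
E
```

```text
pics
t 0.0 tcp [ 264.6 -565.3  230.1] q [-1.100e-03  9.761e-01  2.171e-01 -2.000e-04] w 1.003 F [ 0.5  0.2 -0.1] gf 0.0 j [-1.2   0.31  1.64  0.    1.2  -0.07]
top block_a 0.96 [224. 232. 247. 270.] [455.  46.  33.] [107.  67.  48.]
top block_a 0.96 [362. 222. 393. 252.] [ 495. -299.   33.] [105.  65.  48.]
top block_a 0.88 [292. 240. 326. 276.] [ 444. -134.   33.] [108.   67.   48.5]
top block_a 0.87 [410. 245. 453. 280.] [ 431. -436.   33.] [226. 189.  74.]
top block_a 0.79 [302. 293. 336. 334.] [ 313. -155.   33.] [239. 215.  79.]
top block_a 0.69 [359. 180. 392. 216.] [ 594. -300.   33.] [106.  66.  48.]
top block_a 0.6 [189. 171. 304. 221.] [597.  28.   9.] [222. 186. 146.]
top case 0.67 [ 33. 178. 178. 292.] [502. 353.  48.] [112. 107. 115.]
top case_lid 0.62 [ 29. 172. 127. 251.] [535. 386. 121.] [59. 57. 62.]
top knob_grip 0.58 [122. 238. 153. 272.] [460. 286.  20.] [46.5 46.  50. ]
top rack 0.9 [188. 172. 303. 222.] [597.  26.   9.] [221. 186. 146.]
top globe 0.27 [ 29. 176. 127. 254.] [535. 386. 120.] [59. 57. 62.]
top pencil_cup 0.7 [322. 122. 357. 162.] [ 737. -212.   54.
[... 754 characters left out ...]
.65 [400. 169. 456. 227.] [566. 368. 175.] [96.5 78.  60.5]
scene knob_grip 0.91 [374. 177. 399. 206.] [469. 287.  19.] [25. 24. 25.]
scene rack 0.6 [248. 212. 348. 253.] [602.  27.   9.] [199. 162. 115.]
scene globe 0.84 [297. 265. 326. 291.] [769.  58.  70.] [58. 92. 56.]
scene globe 0.64 [181. 184. 204. 212.] [ 508. -302.   32.] [92. 55. 35.]
scene pencil_cup 0.56 [197. 242. 229. 281.] [ 714. -209.   58.] [22. 21. 20.]
scene tin 0.91 [181. 137. 208. 175.] [ 357. -310.   63.] [200. 196. 193.]
scene lid_tab 0.55 [400. 169. 454. 228.] [568. 367. 181.] [94.5 79.  70. ]
scene lid_tab 0.33 [372. 178. 395. 206.] [469. 286.  19.] [25. 24. 25.]
scene cam [1191.83289924  -25.11944723 1101.21221943]
```

```bash
python3 -c "
import cv2,numpy as np
a=cv2.imread('pics/top0.png');b=cv2.imread('pics/scene0.png');print(a.shape)"
```

```text
(420, 560, 3)
```

View pics/top0.png

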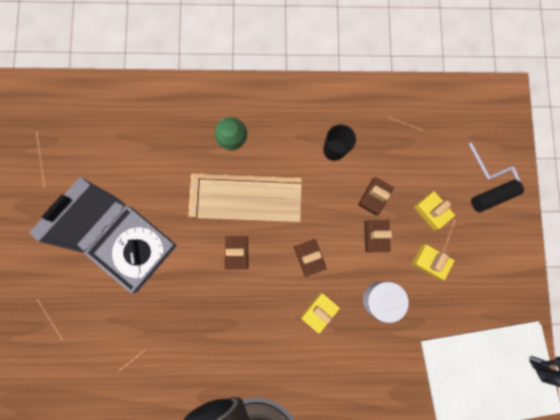

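View pics/scene0.png

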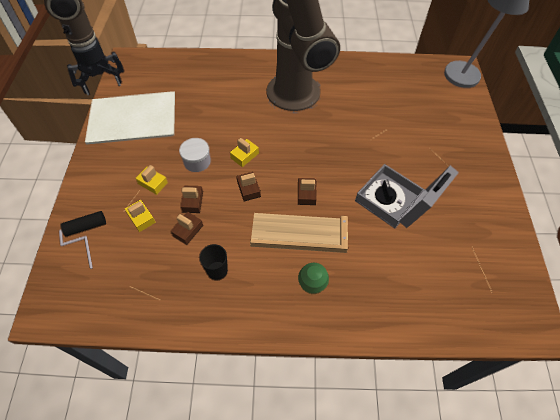

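```bash
cat >> h.py <<'E'
def rect(P):
    (c,s,a)=cv2.minAreaRect(np.float32(P)); 
    if s[0]<s[1]: s=(s[1],s[0]); a+=90
    return np.round(c,1),np.round(s,1),round((a+90)%180-90,1)   # angle of long side
def blocks(f,X=None,verbose=True):
    X=cloud(f) if X is None else X
    out=[]
    for r in models.silhouettes(f,'block_a'):
        m=r['mask']; P=X[m]; col=f['image'][m]; ok=~np.isnan(P[:,0]); P=P[ok]; col=col[ok]
        if len(P)<100 or len(P)>30000: continue
        body=P[(P[:,2]>24)&(P[:,2]<46)]; rib=P[(P[:,2]>60)&(P[:,2]<84)]
        if len(body)<20 or len(rib)<10: continue
        dark=np.median(col,0)[0]<140
        br=rect(body[:,:2]); rr=rect(rib[:,:2])
        print('DARK' if dark else 'yel',round(r['score'],2),'px',np.round(np.array(r['extent'])*[560,420,560,420]),'body',br,round(np.median(body[:,2]),1),'rib',rr,round(np.median(rib[:,2]),1),len(body),len(rib))
        out.append((dark,br,rr))
    return out
E
python3 - <<'E'
from h import *
for n in('top','scene'):
    f=viewer.grab_frame(n); X=cloud(f); blocks(f,X)
    for name in('rack','case','knob_grip','tin','globe','pencil_cup'):
        for r in models.silhouettes(f,name)[:1]:
            P=X[r['mask']]; P=P[~np.isnan(P[:,0])]; z=P[:,2]
            for lo,hi in((5,13),(20,30),(38,50),(50,56),(56,100)):
                q=P[(z>lo)&(z<hi)]
                if len(q)>15: print(n,name,lo,hi,len(q),*rect(q[:,:2]),np.round(np.median(q,0)))
    save(f,'x.png')
    if n=='top':
        c=f['image'][160:345,215:470][...,::-1]; cv2.imwrite('pics/blocks_crop.png',cv2.resize(c,None,fx=3,fy=3,interpolation=cv2.INTER_CUBIC))
f=viewer.grab_frame('wrist'); print(np.round(f['R'],3),-np.array(f['R']).T@np.array(f['t']),f['fx'])
E
```

```text
DARK 0.97 px [293. 241. 325. 275.] body (array([ 444.7, -135.8]), array([79.6, 56.3]), 19.8) 32.5 rib (array([ 444.5, -135.6]), array([43.5, 17.6]), -70.3) 69.8 595 139
DARK 0.93 px [225. 232. 248. 270.] body (array([457.7,  46.4]), array([76.1, 54.1]), 0.2) 32.9 rib (array([458.7,  45.9]), array([42.3, 16.6]), 89.9) 70.1 591 136
DARK 0.91 px [358. 178. 393. 218.] body (array([ 599.2, -306.9]), array([80.2, 55.8]), -31.3) 32.4 rib (array([ 599.5, -306.7]), array([43.3, 18. ]), 60.5) 69.4 523 141
yel 0.69 px [410. 244. 454. 280.] body (array([ 430.8, -444.8]), array([81.2, 55.7]), 60.0) 32.3 rib (array([ 430.8, -444.6]), array([43.6, 18.2]), -30.8) 69.4 563 156
DARK 0.67 px [362. 221. 396. 249.] body (array([ 497.7, -306.6]), array([77.8, 57.7]), -0.5) 32.4 rib (array([ 497. , -305.4]), array([42.4, 16.8]), 89.6) 69.8 579 143
yel 0.61 px [411. 192. 455. 235.] body (array([ 561.3, -456. ]), array([80.2, 57.1]), 39.0) 32.3 rib (array([ 561.5, -455.9]), array([43.9, 18.1]), -51.0) 69.5 575 137
yel 0.56 px [305. 294. 336. 332.] body (array([ 311.3, -158.2]), array([78.3, 55.7]), -40.6) 32
[... 4084 characters left out ...]
8 57. ] 78.8 [787.  55.  44.]
scene globe 50 56 55 [771.6  56.5] [80.  50.1] 73.3 [786.  52.  53.]
scene globe 56 100 597 [758.6  60.9] [71.7 71. ] -88.4 [764.  61.  72.]
scene pencil_cup 5 13 55 [ 725.9 -203.7] [59.6 48.6] 27.1 [ 712. -209.    8.]
scene pencil_cup 20 30 61 [ 726.7 -204. ] [60.8 55.5] 18.2 [ 713. -209.   25.]
scene pencil_cup 38 50 76 [ 728.3 -206.7] [65.2 57.2] 16.7 [ 711. -210.   45.]
scene pencil_cup 50 56 49 [ 727.9 -208.5] [64.8 59.4] 20.6 [ 707. -210.   53.]
scene pencil_cup 56 100 416 [ 726.  -207.6] [73.9 69.3] 8.8 [ 716. -209.   82.]
[[ 0.424 -0.906 -0.   ]
 [-0.859 -0.402  0.317]
 [-0.287 -0.134 -0.949]] [ 338.36806991 -531.63503892  374.06090732] 378.0544031160572
```

View pics/blocks_crop.png

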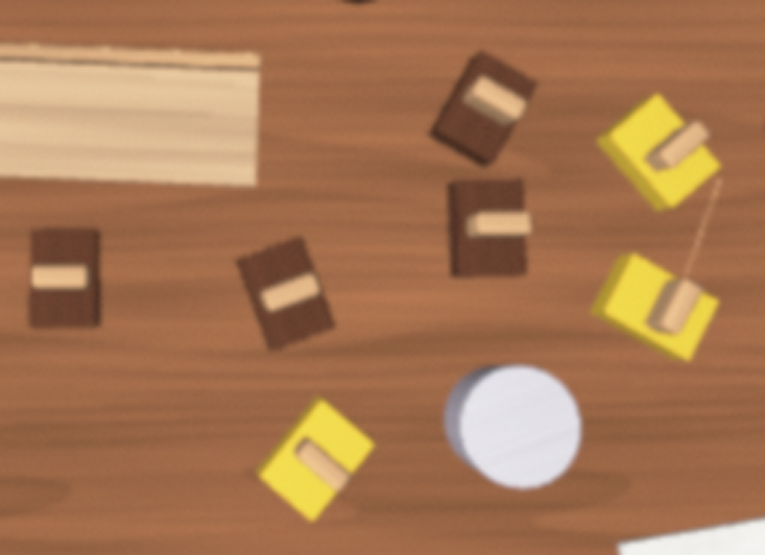

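Four dark blocks fit the description: top px (236,251), (309,258), (379,235) and (376,198). The yellow ones at (320,313), (432,262) and (433,213) are decoys, and the crop confirms the colours. Next I refine the rack, the case and the pointer, and start moving.

```bash
python3 - <<'E'
from h import *
for n in('top','scene'):
    f=viewer.grab_frame(n); X=cloud(f)
    W=X.reshape(-1,3); W=W[~np.isnan(W[:,0])]
    reg=W[(abs(W[:,0]-602)<85)&(abs(W[:,1]-24)<170)]
    rail=reg[(reg[:,2]>22)&(reg[:,2]<30)]
    # rail points: far from stop
    for it in range(1):
        rr=rail[(rail[:,1]<110)]
        v=cv2.fitLine(np.float32(rr[:,:2]),cv2.DIST_HUBER,0,.01,.01).ravel(); yaw=np.degrees(np.arctan2(v[1],v[0]))%180-90
    for y0 in (yaw,):
        c,s=np.cos(np.radians(y0)),np.sin(np.radians(y0)); R=np.array([[c,-s],[s,c]])
        L=(reg[:,:2]-[602,24])@R; z=reg[:,2]
        rl=L[(z>23)&(z<29)]; r1=rl[rl[:,1]<100]; st=rl[rl[:,0]<30]; pl=L[(z>6)&(z<11)]
        q=lambda a:np.round(np.percentile(a,[2,50,98]),1)
        print(n,'yaw',round(y0,2),'rail x',q(r1[:,0]),'rail y',q(rl[:,1]),'stop y',q(st[:,1]),'plate x',q(pl[:,0]),'plate y',q(pl[:,1]),len(r1))
    lid=W[(abs(W[:,0]-550)<120)&(abs(W[:,1]-390)<130)&(W[:,2]>60)]
    u=np.array([np.cos(np.radians(50.4)),np.sin(np.radians(50.4))]); w=np.array([-u[1],u[0]])
    a=(lid[:,:2]-[469,298.5])@u; b=(lid[:,:2]-[469,298.5])@w
    for z0 in range(60,230,15):
        k=(lid[:,2]>z0)&(lid[:,2]<z0+15)
        if k.sum()>5: print(n,z0,'a',np.round(np.percentile(a[k],[3,50,97])),'b',np.round(np.percentile(b[k],[3,97])),k.sum())
    if n=='top': c=f['image'][165:300,25:185]
    else: c=f['image'][150:240,345:470]
    cv2.imwrite(f'pics/case_{n}.png',cv2.resize(c[...,::-1],(640,int(640*c.shape[0]/c.shape[1])),interpolation=cv2.INTER_CUBIC))
E
```

```text
top yaw -2.42 rail x [37.7 43.2 49.5] rail y [-131.1   78.7  138.5] stop y [120.  129.5 139.4] plate x [-58.5 -11.4  36.7] plate y [-134.8   -9.7  115.5] 420
top 60 a [ 81. 106. 108.] b [-72.  73.] 267
top 75 a [ 85. 108. 111.] b [-72.  72.] 288
top 90 a [ 87. 112. 114.] b [-72.  72.] 295
top 105 a [ 90. 115. 117.] b [-72.  72.] 315
top 120 a [ 93. 117. 120.] b [-73.  73.] 333
top 135 a [ 96. 120. 123.] b [-72.  72.] 353
top 150 a [ 98. 110. 123.] b [-73.  77.] 85
top 165 a [101. 104. 125.] b [-73.  76.] 51
top 180 a [105. 115. 134.] b [-71.  74.] 805
top 195 a [107. 112. 116.] b [-28.  31.] 168
top 210 a [113. 118. 125.] b [-27.  29.] 226
scene yaw -2.43 rail x [38.5 45.1 51.5] rail y [-130.3   74.4  139.4] stop y [121.5 130.6 139.8] plate x [-58.2 -13.2  49.7] plate y [-135.3  -12.9  115.5] 285
scene 60 a [ 83.  92. 110.] b [-75.  75.] 41
scene 75 a [ 86.  98. 115.] b [-74.  73.] 43
scene 90 a [ 87.  99. 117.] b [-74.  73.] 45
scene 105 a [ 91. 101. 120.] b [-75.  72.] 44
scene 120 a [ 93. 107. 124.] b [-74.  73.] 54
scene 135 a [ 97. 110. 125.] b [-74.  73.] 38
scene 150 a [ 99. 114. 130.] b [-74.  75.] 52
scene 165 a [104. 117. 133.] b [-74. -69.] 39
scene 180 a [107. 124. 135.] b [-72.  73.] 411
scene 195 a [111. 115. 123.] b [-36.  19.] 29
scene 210 a [114. 120. 126.] b [-27.  29.] 93
```

View pics/case_top.png

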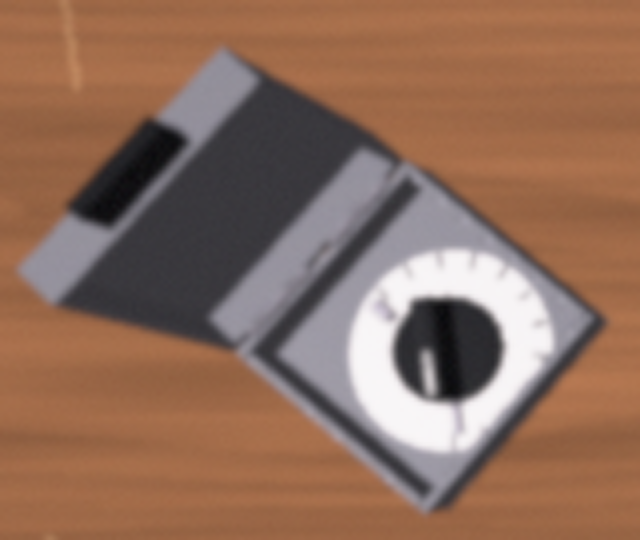

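Call:
{"api": "drive_tool", "payload": {"increments": [[0,0,0,0,0,-0.19,1],[0,0,0,0,0,-0.38,1],[0,0,0,0,0,-0.57,1],[0,0,0,0,0,-0.76,1],[0,0,0,0,0,-0.95,1],[0,0,0,0,0,-1,1]]}}

```text
clock: 2.55
ee_pos: [264.9, -566.1, 231.3]
orientation: [-0.0, 0.818, 0.576, 0.0]
contact_force: [0.4, -0.4, 0.2]
width: 0.998
gripper_force: 0.0
```

Call:
{"api": "drive_tool", "payload": {"increments": [[0,0,0,0,0,-0.19,1],[0,0,0,0,0,-0.38,1],[0,0,0,0,0,-0.43,1],[0,0,0,0,0,-0.43,1]]}}

```text
clock: 2.95
ee_pos: [264.9, -566.1, 231.3]
orientation: [-0.0, 0.711, 0.704, 0.0]
contact_force: [-0.4, 0.2, 0.1]
width: 1.001
gripper_force: 0.0
```

The white pointer mark is at the lower end of the bar (crop (430,370)), the zero mark is at the upper left (385,305), and the lid stands at about 1.75 rad. I now go to the third block.

Call:
{"api": "drive_tool", "payload": {"increments": [[0.5,0.4,0,0,0,0,0.55],[1,0.8,0,0,0,0,0.55],[1,0.8,0,0,0,0,0.55],[1,0.8,0,0,0,0,0.55]]}}

```text
clock: 3.35
ee_pos: [348.0, -463.8, 231.2]
orientation: [-0.0, 0.71, 0.705, 0.001]
contact_force: [-0.4, -1.7, 0.3]
width: 0.555
gripper_force: 0.0
```

Call:
{"api": "drive_tool", "payload": {"increments": [[0.5,0.4,0,0,0,0,0.55],[1,0.8,0,0,0,0,0.55],[1,0.8,0,0,0,0,0.55],[1,0.8,0,0,0,0,0.55]]}}

```text
clock: 3.75
ee_pos: [428.6, -365.7, 231.4]
orientation: [0.0, 0.71, 0.705, 0.0]
contact_force: [0.3, -0.3, 0.2]
width: 0.55
gripper_force: 0.0
```

Call:
{"api": "drive_tool", "payload": {"increments": [[0.3,0.4,0,0,0,0,0.55],[0.6,0.75,0.4,0,0,0,0.55],[0.6,0.75,0.8,0,0,0,0.55],[0.6,0.75,0.8,0,0,0,0.55],[0.6,0.75,0.8,0,0,0,0.55]]}}

```text
clock: 4.25
ee_pos: [501.2, -309.0, 150.4]
orientation: [-0.001, 0.711, 0.703, -0.001]
contact_force: [0.6, -0.1, 0.3]
width: 0.55
gripper_force: 0.0
```

```bash
python3 - <<'E'
from h import *
state()
for n in('wrist','top'):
    f=viewer.grab_frame(n); blocks(f)
E
```

```text
t 4.25 tcp [ 501.2 -309.   150.4] q [-1.400e-03  7.109e-01  7.033e-01 -7.000e-04] w 0.55 F [ 0.6 -0.1  0.3] gf 0.0 j [-0.63  0.33  1.78 -0.    1.03 -0.61]
DARK 0.95 px [210. 154. 323. 245.] body (array([ 498.3, -306.8]), array([80.1, 56.4]), 0.4) 32.1 rib (array([ 498.1, -306.6]), array([43.4, 17.7]), 89.6) 69.8 6574 1867
yel 0.85 px [200. 301. 242. 400.] body (array([ 451.6, -440.4]), array([52.3, 26.7]), 60.6) 32.1 rib (array([ 450. , -448.3]), array([13.3,  5.8]), -69.4) 66.6 1234 146
yel 0.81 px [285. 322. 344. 399.] body (array([ 534.9, -463. ]), array([63., 39.]), -85.3) 32.1 rib (array([ 547.5, -443.5]), array([17.3,  8.7]), 77.2) 67.4 1659 247
DARK 0.64 px [333. 136. 473. 255.] body (array([ 599.6, -307.7]), array([80.8, 56.4]), -30.4) 32.1 rib (array([ 599.5, -307.4]), array([44.2, 18.4]), 59.8) 69.5 5447 2097
DARK 0.94 px [295. 239. 328. 278.] body (array([ 444.3, -134.6]), array([78.9, 54.1]), 20.0) 32.7 rib (array([ 444.2, -134.7]), array([42.1, 17.6]), -70.1) 70.2 564 137
DARK 0.87 px [356. 181. 394. 218.] body (array([ 598.9, -306.8]), array([79.9, 56.5]), -30.1) 32.5 rib (array([ 599.7, -307.2]), array([43.7, 18.5]), 58.6) 69.7 526 142
DARK 0.86 px [223. 234. 248. 271.] body (array([458.8,  46.5]), array([78.3, 54.3]), 0.2) 32.7 rib (array([458.6,  46. ]), array([42.4, 16.7]), -89.6) 70.4 569 136
DARK 0.79 px [363. 220. 395. 252.] body (array([ 497.6, -306.7]), array([77.6, 57. ]), -0.3) 32.4 rib (array([ 497. , -305.6]), array([41.7, 16.8]), 89.6) 70.2 585 145
```

Call:
{"api": "drive_tool", "payload": {"increments": [[0.02,-0.03,0.3,0,0,0,0.55],[0.02,-0.03,0.6,0,0,0,0.55],[0.02,-0.03,0.9,0,0,0,0.55],[0.02,-0.03,0.9,0,0,0,0.55],[0.02,-0.03,0.9,0,0,0,0.55]]}}

```text
clock: 4.95
ee_pos: [499.9, -307.3, 62.6]
orientation: [0.001, 0.711, 0.703, 0.0]
contact_force: [0.7, 0.4, 1.3]
width: 0.549
gripper_force: 0.0
```

Call:
{"api": "drive_tool", "payload": {"increments": [[0,0,0.1,0,0,0,0.55],[0,0,0.19,0,0,0,0.55],[0,0,0.19,0,0,0,0],[0,0,0.19,0,0,0,0],[0,0,0.19,0,0,0,0],[0,0,0.19,0,0,0,0],[0,0,0.19,0,0,0,0],[0,0,0.19,0,0,0,0]]}}

```text
clock: 5.75
ee_pos: [499.6, -306.4, 42.4]
orientation: [0.0, 0.711, 0.704, 0.0]
contact_force: [0.8, -0.1, 0.0]
width: 0.199
gripper_force: 58.8
```

Call:
{"api": "drive_tool", "payload": {"increments": [[0,0,-0.1,0,0,0,0],[0,0,-0.3,0,0,0,0],[0,0,-0.6,0,0,0,0],[0,0,-0.6,0,0,0,0]]}}

```text
clock: 6.15
ee_pos: [502.8, -308.7, 107.1]
orientation: [0.005, 0.711, 0.704, 0.001]
contact_force: [0.7, -1.1, -1.7]
width: 0.197
gripper_force: 58.8
```

Call:
{"api": "drive_tool", "payload": {"increments": [[0.5,0.1,-0.15,0,0,0.04,0],[1,0.2,-0.3,0,0,0.04,0],[1,0.2,-0.3,0,0,0.04,0]]}}

```text
clock: 6.45
ee_pos: [521.3, -202.4, 133.1]
orientation: [-0.0, 0.72, 0.694, 0.001]
contact_force: [-0.3, -0.1, -1.9]
width: 0.197
gripper_force: 58.8
```

Call:
{"api": "drive_tool", "payload": {"increments": [[0.5,0.1,0,0,0,0,0],[1,0.2,0,0,0,0,0],[1,0.2,0,0,0,0,0]]}}

```text
clock: 6.75
ee_pos: [544.7, -102.6, 131.4]
orientation: [-0.001, 0.72, 0.694, 0.001]
contact_force: [0.2, -0.4, -2.8]
width: 0.199
gripper_force: 58.9
```

Call:
{"api": "drive_tool", "payload": {"increments": [[0.5,0.1,0,0,0,0,0],[1,0.2,0,0,0,0,0],[1,0.2,0,0,0,0,0]]}}

```text
clock: 7.05
ee_pos: [569.4, -4.1, 131.7]
orientation: [-0.001, 0.72, 0.694, 0.001]
contact_force: [-0.7, 0.1, -2.4]
width: 0.201
gripper_force: 59.0
```

Call:
{"api": "drive_tool", "payload": {"increments": [[0.4,0.1,0,0,0,0,0],[0.8,0.2,0,0,0,0,0],[0.8,0.2,0,0,0,0,0],[0.8,0.2,0,0,0,0,0]]}}

```text
clock: 7.45
ee_pos: [591.6, 70.3, 131.4]
orientation: [-0.0, 0.721, 0.693, -0.001]
contact_force: [-0.7, -1.0, -2.3]
width: 0.202
gripper_force: 59.1
```

```bash
python3 - <<'E'
from h import *
s=state(); q=s['orientation']; print('theta',2*np.degrees(np.arctan2(q[2],q[1])))
f=viewer.grab_frame('wrist'); X=cloud(f); save(f,'w1.png')
W=X.reshape(-1,3); W=W[~np.isnan(W[:,0])]
yaw=-2.42;c,k=np.cos(np.radians(yaw)),np.sin(np.radians(yaw)); R=np.array([[c,-k],[k,c]])
L=(W[:,:2]-[597.7,24.2])@R; z=W[:,2]
q=lambda a:np.round(np.percentile(a,[1,50,99]),1)
st=L[(z>23)&(z<29)&(L[:,1]>100)&(L[:,1]<160)&(abs(L[:,0])<30)]; rl=L[(z>23)&(z<29)&(L[:,0]>30)&(L[:,0]<70)&(L[:,1]<110)&(L[:,1]>-150)]
print('stop',q(st[:,1]) if len(st) else 0,len(st),'rail',q(rl[:,0]) if len(rl) else 0,len(rl))
if len(rl)>50: print(np.degrees(np.polyfit(rl[:,1],rl[:,0],1)[0]),q(rl[:,1]))
E
```

```text
t 7.45 tcp [591.6  70.3 131.4] q [-1.000e-04  7.209e-01  6.931e-01 -1.000e-03] w 0.202 F [-0.7 -1.  -2.3] gf 59.05001163482666 j [ 0.05  0.36  1.78 -0.    1.    0.09]
theta 87.74457393612668
stop [119.8 130.1 139.7] 3259 rail [42.  48.1 53.8] 1642
-1.5410611821503946 [-50.1  81.6 109.6]
```

View pics/w1.png

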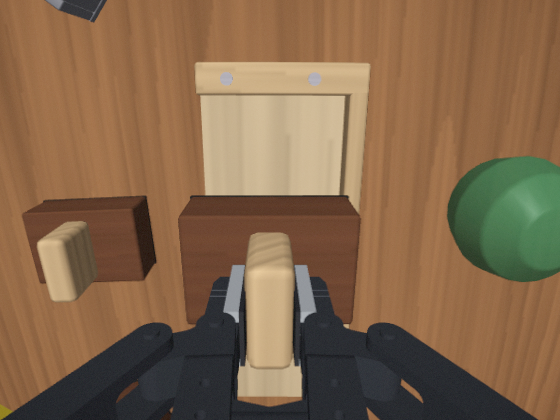

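The wrist view shows the held block at (270,255), the end stop at (280,78) and the rail at (357,150). I lower it with clearance, then push.

Call:
{"api": "drive_tool", "payload": {"increments": [[0.4,0.06,0,0,0,0,0],[0.4,0.06,0.3,0,0,0,0],[0.4,0.06,0.6,0,0,0,0],[0.4,0.06,0.76,0,0,0,0],[0.4,0.06,0.76,0,0,0,0],[0.4,0.06,0.76,0,0,0,0]]}}

```text
clock: 8.1
ee_pos: [599.8, 109.3, 56.4]
orientation: [-0.0, 0.722, 0.692, -0.0]
contact_force: [0.4, -0.0, -1.7]
width: 0.201
gripper_force: 58.9
```

Call:
{"api": "drive_tool", "payload": {"increments": [[0,0,0.02,0,0,0,0],[0,0,0.035,0,0,0,0],[0,0,0.045,0,0,0,0],[0,0,0.045,0,0,0,0]]}}

```text
clock: 8.5
ee_pos: [599.9, 110.5, 52.3]
orientation: [0.0, 0.722, 0.692, 0.0]
contact_force: [0.5, -0.3, -2.3]
width: 0.197
gripper_force: 58.9
```

Call:
{"api": "drive_tool", "payload": {"increments": [[0,0,0.02,0,0,0,0],[0,0.02,0.02,0,0,0,0],[0,0.04,0.02,0,0,0,0],[0,0.05,0.02,0,0,0,0],[0,0.06,0.02,0,0,0,0],[0,0.06,0.02,0,0,0,0]]}}

```text
clock: 9.1
ee_pos: [604.2, 110.5, 50.6]
orientation: [-0.001, 0.722, 0.692, -0.001]
contact_force: [-7.1, 0.9, 7.9]
width: 0.196
gripper_force: 60.6
```

Call:
{"api": "drive_tool", "payload": {"increments": [[0.02,0,0,0,0,0,0],[0.04,0,0,0,0,0,0],[0.06,0,0,0,0,0,0],[0.07,0,0,0,0,0,0],[0.08,0,0,0,0,0,0],[0.08,0,0,0,0,0,0]]}}

```text
clock: 9.7
ee_pos: [604.4, 115.2, 50.7]
orientation: [0.0, 0.721, 0.693, -0.003]
contact_force: [-5.8, -8.1, 10.0]
width: 0.205
gripper_force: 60.8
```

Call:
{"api": "drive_tool", "payload": {"increments": [[0,0,0,0,0,0,0.2],[0,0,0,0,0,0,0.4],[0,-0.01,0,0,0,0,0.5],[0,-0.01,0,0,0,0,0.5],[0,-0.01,-0.3,0,0,0,0.5],[0,-0.01,-0.7,0,0,0,0.5],[0,-0.01,-1,0,0,0,0.5],[0,-0.01,-1,0,0,0,0.5]]}}

```text
clock: 10.5
ee_pos: [609.7, 119.2, 155.7]
orientation: [0.003, 0.721, 0.693, 0.005]
contact_force: [1.1, 0.9, 0.9]
width: 0.499
gripper_force: 0.0
```

Call:
{"api": "drive_tool", "payload": {"increments": [[-0.4,-0.3,0,0,0,0,0.55],[-0.7,-0.7,0,0,0,0,0.55],[-0.7,-0.7,0,0,0,0,0.55],[-0.7,-0.7,0,0,0,0,0.55]]}}

```text
clock: 10.9
ee_pos: [530.5, 50.9, 148.5]
orientation: [-0.001, 0.722, 0.692, -0.001]
contact_force: [0.9, 0.2, 1.0]
width: 0.552
gripper_force: 0.0
```

```bash
cat >> h.py <<'E'
RC=np.array([596.6,24.2])
def rackblocks(o):
    yaw=-2.42;c,k=np.cos(np.radians(yaw)),np.sin(np.radians(yaw)); R=np.array([[c,-k],[k,c]])
    for d,b,r in o:
        l=(b[0]-RC)@R; l2=(r[0]-RC)@R
        if d and abs(l[0])<60 and abs(l[1])<150: print('  on rack local body',np.round(l,1),'rib',np.round(l2,1),'yaw',round(b[2]-yaw,1))
E
python3 - <<'E'
from h import *
s=state()
for n in('wrist','top'):
    f=viewer.grab_frame(n); rackblocks(blocks(f))
E
```

```text
t 10.9 tcp [530.5  50.9 148.5] q [-7.000e-04  7.220e-01  6.919e-01 -5.000e-04] w 0.552 F [0.9 0.2 1. ] gf 0.0 j [0.01 0.23 1.92 0.   1.   0.06]
DARK 0.93 px [112. 163. 235. 260.] body (array([458.3,  46.9]), array([80.1, 56.2]), -0.1) 32.2 rib (array([458. ,  47.1]), array([44. , 18.6]), -89.4) 69.7 6070 1992
DARK 0.88 px [311.  59. 444. 151.] body (array([606.5, 114.4]), array([86.6, 55.8]), -2.9) 40.1 rib (array([603.3, 114.4]), array([43.4, 18.7]), 86.6) 77.5 7456 2946
  on rack local body [ 6.1 90.5] rib [ 2.9 90.4] yaw -0.5
DARK 0.96 px [295. 241. 325. 277.] body (array([ 444.7, -135.7]), array([79.7, 56.1]), 20.3) 32.6 rib (array([ 444.6, -135.5]), array([43.4, 17.7]), -70.4) 70.3 583 142
yel 0.83 px [411. 244. 450. 280.] body (array([ 431.3, -445. ]), array([80.3, 56.4]), 59.7) 32.2 rib (array([ 430.8, -444.6]), array([42.9, 18.6]), -30.5) 69.6 562 153
yel 0.79 px [303. 292. 337. 333.] body (array([ 310.7, -157.9]), array([79.9, 56.2]), -40.4) 32.5 rib (array([ 310.6, -158. ]), array([43.8, 17.8]), 49.3) 69.9 633 149
DARK 0.78 px [357. 179. 391. 218.] body (array([ 599.8, -307.1]), array([80.2, 55.7]), -31.1) 32.4 rib (array([ 599.6, -306.8]), array([43.7, 18.6]), 58.4) 69.9 527 140
yel 0.68 px [226. 235. 235. 258.] body (array([470.4,  63.2]), array([52.5, 20.6]), -5.9) 32.5 rib (array([457.6,  59.8]), array([14.3, 14.1]), 89.7) 70.2 78 44
yel 0.57 px [413. 193. 455. 230.] body (array([ 560.8, -455.3]), array([79.9, 56.3]), 38.0) 32.3 rib (array([ 560.5, -455.1]), array([41. , 17.9]), -50.8) 69.7 569 134
```

Call:
{"api": "drive_tool", "payload": {"increments": [[-0.07,-0.4,0,0,0,0,0.55],[-0.07,-0.72,0.2,0,0,0,0.55],[-0.07,-0.72,0.5,0,0,0,0.55],[-0.07,-0.72,0.75,0,0,0,0.55],[-0.07,-0.72,0.75,0,0,0,0.55],[-0.07,-0.72,0.75,0,0,0,0.55]]}}

```text
clock: 11.7
ee_pos: [460.8, 47.5, 75.0]
orientation: [-0.0, 0.721, 0.693, -0.0]
contact_force: [0.3, -0.7, -0.4]
width: 0.549
gripper_force: 0.0
```

Call:
{"api": "drive_tool", "payload": {"increments": [[0,0,0.15,0,0,0,0.55],[0,0,0.3,0,0,0,0.55],[0,0,0.3,0,0,0,0],[0,0,0.3,0,0,0,0],[0,0,0.3,0,0,0,0],[0,0,0.3,0,0,0,0],[0,0,0.3,0,0,0,0],[0,0,0.3,0,0,0,0]]}}

```text
clock: 12.5
ee_pos: [461.8, 47.2, 46.1]
orientation: [0.001, 0.722, 0.692, 0.001]
contact_force: [0.3, -0.5, 5.3]
width: 0.196
gripper_force: 60.4
```

Call:
{"api": "drive_tool", "payload": {"increments": [[0,0,-0.1,0,0,0,0],[0,0,-0.3,0,0,0,0],[0,0,-0.6,0,0,0,0],[0,0,-0.6,0,0,0,0],[0,0,-0.6,0,0,0,0]]}}

```text
clock: 13.0
ee_pos: [459.8, 47.1, 105.1]
orientation: [0.0, 0.722, 0.692, 0.0]
contact_force: [-0.0, -0.5, -0.8]
width: 0.196
gripper_force: 59.3
```

Call:
{"api": "drive_tool", "payload": {"increments": [[0.02,0.45,0,0,0,0,0],[0.06,0.9,0,0,0,0,0],[0.06,0.9,0,0,0,0,0]]}}

```text
clock: 13.3
ee_pos: [555.4, 49.3, 103.9]
orientation: [0.002, 0.722, 0.692, 0.002]
contact_force: [0.5, -0.7, -0.9]
width: 0.198
gripper_force: 59.5
```

Call:
{"api": "drive_tool", "payload": {"increments": [[0.06,0.45,0,0,0,0,0],[0.06,0.45,0,0,0,0,0],[0.06,0.45,0.25,0,0,0,0],[0.06,0.45,0.45,0,0,0,0],[0.06,0.45,0.48,0,0,0,0],[0.06,0.45,0.48,0,0,0,0]]}}

```text
clock: 13.9
ee_pos: [593.5, 53.5, 55.3]
orientation: [-0.001, 0.722, 0.692, -0.001]
contact_force: [-0.1, -1.4, -1.6]
width: 0.197
gripper_force: 60.1
```

Call:
{"api": "drive_tool", "payload": {"increments": [[0,0.02,0.02,0,0,0,0],[0,0.05,0.03,0,0,0,0],[0,0.08,0.03,0,0,0,0],[0,0.1,0.03,0,0,0,0],[0,0.11,0.03,0,0,0,0],[0,0.11,0.03,0,0,0,0]]}}

```text
clock: 14.5
ee_pos: [601.7, 53.4, 54.2]
orientation: [-0.004, 0.722, 0.692, -0.004]
contact_force: [-12.1, 0.5, 9.5]
width: 0.199
gripper_force: 61.8
```

Call:
{"api": "drive_tool", "payload": {"increments": [[0.02,0,0,0,0,0,0],[0.04,0,0,0,0,0,0],[0.06,0,0,0,0,0,0],[0.08,0,0,0,0,0,0],[0.09,0,0,0,0,0,0],[0.09,0,0,0,0,0,0]]}}

```text
clock: 15.1
ee_pos: [601.9, 57.9, 54.5]
orientation: [-0.002, 0.721, 0.693, -0.007]
contact_force: [-13.2, -10.0, 11.7]
width: 0.192
gripper_force: 62.0
```

Call:
{"api": "drive_tool", "payload": {"increments": [[0.015,-0.01,0,0,0,0,0],[0.03,-0.01,0,0,0,0,0],[0.03,-0.01,0,0,0,0,0],[0.03,-0.01,0,0,0,0,0]]}}

```text
clock: 15.5
ee_pos: [602.0, 61.3, 54.4]
orientation: [-0.001, 0.721, 0.693, -0.006]
contact_force: [-10.5, -8.8, 10.6]
width: 0.198
gripper_force: 61.7
```

Call:
{"api": "drive_tool", "payload": {"increments": [[0,0,0,0,0,0,0.2],[0,0,0,0,0,0,0.4],[-0.02,-0.01,0,0,0,0,0.5],[-0.02,-0.01,0,0,0,0,0.5],[-0.02,-0.01,-0.3,0,0,0,0.5],[-0.02,-0.01,-0.7,0,0,0,0.5],[-0.02,-0.01,-1,0,0,0,0.5],[-0.02,-0.01,-1,0,0,0,0.5]]}}

```text
clock: 16.3
ee_pos: [609.7, 63.8, 160.0]
orientation: [0.004, 0.721, 0.693, 0.005]
contact_force: [0.3, 0.1, 1.0]
width: 0.503
gripper_force: 0.0
```

Call:
{"api": "drive_tool", "payload": {"increments": [[-0.5,-0.3,0,0,0,0,0.55],[-0.9,-0.7,0,0,0,0,0.55],[-0.9,-0.7,0,0,0,0,0.55],[-0.9,-0.7,0,0,0,0,0.55]]}}

```text
clock: 16.7
ee_pos: [529.3, -24.8, 152.9]
orientation: [-0.001, 0.722, 0.691, -0.0]
contact_force: [-0.4, 0.2, -0.8]
width: 0.552
gripper_force: 0.0
```

```bash
python3 - <<'E'
from h import *
s=state()
for n in('wrist','top'):
    f=viewer.grab_frame(n); rackblocks(blocks(f)); 
    if n=='wrist': save(f,'w2.png')
E
```

```text
t 16.7 tcp [529.3 -24.8 152.9] q [-7.000e-04  7.224e-01  6.915e-01 -5.000e-04] w 0.552 F [-0.4  0.2 -0.8] gf 0.0 j [-0.13  0.22  1.92  0.    1.   -0.09]
DARK 0.88 px [312.   0. 445.  30.] body (array([602.5,  95.8]), array([79.8, 17.3]), -3.0) 40.0 rib (array([602. ,  95.3]), array([17.5,  4.1]), -10.6) 73.3 3124 328
yel 0.63 px [  0. 292.  87. 405.] body (array([ 305. , -151.8]), array([63.7, 57.6]), -41.1) 32.2 rib (array([ 313.3, -155.4]), array([39.2, 18.2]), 49.7) 69.2 2433 752
DARK 0.57 px [310.  29. 442. 119.] body (array([604.3,  59.6]), array([86.7, 56.5]), -2.1) 40.1 rib (array([601.3,  59.8]), array([43.8, 18.8]), 87.9) 77.5 7813 3047
  on rack local body [ 2.9 71.8] rib [ 2.4 71.3] yaw -0.6
  on rack local body [ 6.2 35.7] rib [ 3.2 35.8] yaw 0.3
yel 0.97 px [302. 292. 336. 334.] body (array([ 310.1, -157.1]), array([77.8, 55.9]), -40.4) 32.5 rib (array([ 311.2, -157.2]), array([42.3, 17.8]), 49.3) 69.8 603 146
yel 0.77 px [412. 191. 452. 232.] body (array([ 561.3, -455.9]), array([80. , 57.1]), 38.7) 32.3 rib (array([ 561.1, -456. ]), array([44.6, 18.4]), -51.7) 69.7 578 138
DARK 0.7 px [303. 239. 325. 275.] body (array([ 445.1, -136.6]), array([80.2, 53.4]), 18.0) 32.5 rib (array([ 444.8, -136.4]), array([42. , 17.5]), -70.2) 70.4 430 129
DARK 0.68 px [195. 180. 218. 212.] body (array([602.5, 122.7]), array([78.9, 49.9]), 1.2) 40.5 rib (array([603.1, 116.9]), array([38.8, 17.9]), -89.4) 77.7 407 149
DARK 0.56 px [356. 178. 395. 217.] body (array([ 599.7, -307. ]), array([81.3, 55.5]), -30.7) 32.3 rib (array([ 599. , -307.2]), array([44.3, 18.2]), 57.4) 69.4 527 143
  on rack local body [ 1.7 98.7] rib [ 2.6 92.9] yaw 3.6
```

View pics/w2.png

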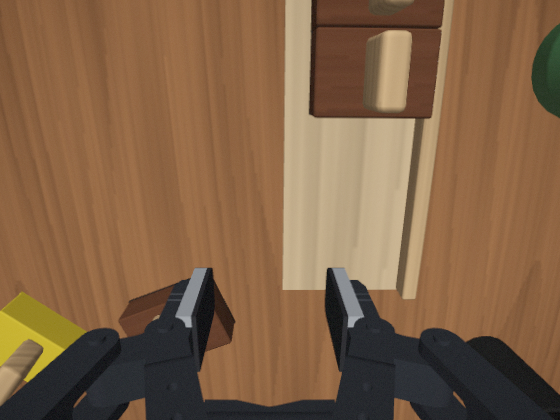

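The view shows two blocks flush at (375,70) and the rack's empty end at (345,290). Next comes the block at (445,-136), with the tool turned 22°.

Call:
{"api": "drive_tool", "payload": {"increments": [[-0.45,-0.3,0,0,0,-0.18,0.55],[-0.9,-0.6,0,0,0,-0.36,0.55],[-1,-0.7,0,0,0,-0.5,0.55],[-1,-0.7,0,0,0,-0.5,0.55],[-1,-0.7,0,0,0,-0.5,0.55]]}}

```text
clock: 17.4
ee_pos: [458.2, -120.7, 154.0]
orientation: [0.001, 0.573, 0.819, 0.001]
contact_force: [0.6, -0.8, 0.9]
width: 0.547
gripper_force: 0.0
```

Call:
{"api": "drive_tool", "payload": {"increments": [[-0.1,-0.15,0,0,0,0,0.55],[-0.1,-0.15,0.3,0,0,0,0.55],[-0.1,-0.15,0.6,0,0,0,0.55],[-0.1,-0.15,0.6,0,0,0,0.55],[-0.1,-0.15,0.6,0,0,0,0.55]]}}

```text
clock: 17.9
ee_pos: [447.1, -134.5, 93.7]
orientation: [-0.0, 0.572, 0.82, 0.0]
contact_force: [-0.0, -0.7, 0.4]
width: 0.549
gripper_force: 0.0
```

```bash
python3 - <<'E'
from h import *
s=state(); q=s['orientation']; print('theta',2*np.degrees(np.arctan2(q[2],q[1])))
f=viewer.grab_frame('wrist'); o=blocks(f); rackblocks(o)
E
```

```text
t 17.9 tcp [ 447.1 -134.5   93.7] q [-5.000e-04  5.722e-01  8.201e-01  1.000e-04] w 0.549 F [-0.  -0.7  0.4] gf 0.0 j [-0.39  0.2   2.1   0.    0.85 -0.74]
theta 110.19477965084114
DARK 0.94 px [195. 174. 339. 301.] body (array([ 444.8, -135.9]), array([80.3, 56.5]), 20.0) 32.1 rib (array([ 444.6, -135.4]), array([43.5, 18.1]), -70.1) 69.7 9909 3013
yel 0.73 px [  1. 100. 130. 265.] body (array([ 310.9, -158.4]), array([79.8, 57.5]), -40.4) 32.2 rib (array([ 316. , -152.3]), array([29.9, 18.1]), 50.5) 68.9 9041 1405
```

Call:
{"api": "drive_tool", "payload": {"increments": [[0,-0.025,0.25,0,0,0,0.55],[0,-0.025,0.5,0,0,0,0.55],[0,-0.025,0.5,0,0,0,0.55],[0,-0.025,0.5,0,0,0,0],[0,-0.025,0.5,0,0,0,0],[0,-0.025,0.5,0,0,0,0],[0,-0.025,0.5,0,0,0,0],[0,-0.025,0.5,0,0,0,0],[0,-0.025,0.5,0,0,0,0]]}}

```text
clock: 18.9
ee_pos: [446.1, -137.1, 45.7]
orientation: [0.002, 0.573, 0.82, 0.001]
contact_force: [0.1, 0.4, 7.6]
width: 0.196
gripper_force: 59.5
```

Call:
{"api": "drive_tool", "payload": {"increments": [[0,0,-0.1,0,0,0,0],[0,0,-0.3,0,0,0,0],[0,0,-0.6,0,0,0,0],[0,0,-0.6,0,0,0,0],[0,0,-0.6,0,0,0,0]]}}

```text
clock: 19.4
ee_pos: [444.3, -136.4, 104.6]
orientation: [0.001, 0.573, 0.82, 0.0]
contact_force: [0.1, 0.2, -1.1]
width: 0.195
gripper_force: 58.7
```

Call:
{"api": "drive_tool", "payload": {"increments": [[0.1,0.3,0,0,0,0.18,0],[0.3,0.6,0,0,0,0.36,0],[0.4,1,0,0,0,0.5,0],[0.4,1,0,0,0,0.5,0],[0.4,1,0,0,0,0.5,0]]}}

```text
clock: 19.9
ee_pos: [523.0, -63.6, 102.2]
orientation: [-0.001, 0.721, 0.693, -0.001]
contact_force: [-0.4, 0.7, -2.4]
width: 0.203
gripper_force: 59.1
```

Call:
{"api": "drive_tool", "payload": {"increments": [[0.3,0.35,0,0,0,0,0],[0.6,0.65,0,0,0,0,0],[0.6,0.65,0,0,0,0,0],[0.6,0.65,0,0,0,0,0]]}}

```text
clock: 20.3
ee_pos: [589.8, -7.3, 102.5]
orientation: [-0.001, 0.721, 0.693, -0.001]
contact_force: [-0.8, -0.3, -1.0]
width: 0.198
gripper_force: 59.4
```

```bash
python3 - <<'E'
from h import *
s=state(); q=s['orientation']; print('theta',2*np.degrees(np.arctan2(q[2],q[1])))
f=viewer.grab_frame('wrist'); X=cloud(f);
for r in models.silhouettes(f,'block_a')[:2]:
    P=X[r['mask']];P=P[~np.isnan(P[:,0])]; print(r['score'],np.round(np.percentile(P,[2,50,98],axis=0),0).tolist())
f=viewer.grab_frame('top'); o=blocks(f); rackblocks(o)
E
```

```text
t 20.3 tcp [589.8  -7.3 102.5] q [-0.0012  0.7211  0.6928 -0.0015] w 0.198 F [-0.8 -0.3 -1. ] gf 59.35234308242798 j [-0.09  0.39  1.81 -0.    0.95 -0.05]
theta 87.70437765114211
0.97 [[552.0, -27.0, 61.0], [590.0, 8.0, 89.0], [627.0, 23.0, 128.0]]
0.65 [[564.0, 34.0, 39.0], [600.0, 62.0, 40.0], [639.0, 87.0, 79.0]]
DARK 0.93 px [358. 181. 392. 216.] body (array([ 599.8, -306.3]), array([79.7, 54.6]), -30.0) 32.5 rib (array([ 600. , -306.2]), array([41.5, 18. ]), 57.3) 69.8 497 137
yel 0.89 px [411. 247. 450. 279.] body (array([ 431.6, -444.2]), array([79.8, 55.9]), 59.0) 32.3 rib (array([ 430.6, -444.4]), array([42.4, 18.1]), -32.5) 69.8 542 149
DARK 0.72 px [220. 174. 242. 202.] body (array([612.9,  58.9]), array([62.1, 56. ]), -3.4) 40.8 rib (array([600.9,  59.8]), array([44.3, 17.7]), 88.3) 78.0 281 154
DARK 0.69 px [197. 181. 224. 196.] body (array([621. , 116.9]), array([58., 46.]), 88.2) 40.7 rib (array([603.5, 126.5]), array([19.8, 16.7]), 89.7) 78.3 94 58
yel 0.64 px [413. 190. 455. 234.] body (array([ 561.3, -456.1]), array([80.3, 59.3]), 38.4) 32.3 rib (array([ 560.6, -455.1]), array([42.4, 18. ]), -50.8) 69.3 580 139
yel 0.59 px [301. 291. 340. 333.] body (array([ 310.5, -157.9]), array([79.6, 56.4]), -40.3) 32.6 rib (array([ 310.8, -157.7]), array([43.4, 17.8]), 49.3) 70.0 634 149
  on rack local body [14.8 35.4] rib [ 2.8 35.7] yaw -1.0
  on rack local body [20.5 93.6] rib [  2.6 102.5] yaw 90.6
```

Call:
{"api": "drive_tool", "payload": {"increments": [[0.03,0.04,0.1,0,0,0,0],[0.03,0.04,0.3,0,0,0,0],[0.03,0.04,0.45,0,0,0,0],[0.03,0.04,0.47,0,0,0,0],[0.03,0.04,0.48,0,0,0,0]]}}

```text
clock: 21.0
ee_pos: [595.0, -4.3, 54.9]
orientation: [-0.001, 0.722, 0.692, -0.001]
contact_force: [-0.1, 0.0, -1.1]
width: 0.199
gripper_force: 59.3
```

Call:
{"api": "drive_tool", "payload": {"increments": [[0,0.02,0.01,0,0,0,0],[0,0.04,0.02,0,0,0,0],[0,0.06,0.02,0,0,0,0],[0,0.08,0.02,0,0,0,0],[0,0.09,0.02,0,0,0,0],[0,0.09,0.02,0,0,0,0]]}}

```text
clock: 21.6
ee_pos: [599.7, -4.3, 54.3]
orientation: [-0.004, 0.721, 0.693, -0.004]
contact_force: [-12.4, 0.5, 10.7]
width: 0.199
gripper_force: 61.0
```

Call:
{"api": "drive_tool", "payload": {"increments": [[0.02,0,0,0,0,0,0],[0.04,0,0,0,0,0,0],[0.06,0,0,0,0,0,0],[0.08,0,0,0,0,0,0],[0.09,0,0,0,0,0,0],[0.09,0,0,0,0,0,0]]}}

```text
clock: 22.2
ee_pos: [599.9, 0.4, 54.4]
orientation: [-0.002, 0.721, 0.693, -0.007]
contact_force: [-13.2, -11.2, 11.1]
width: 0.197
gripper_force: 61.1
```

Call:
{"api": "drive_tool", "payload": {"increments": [[0.015,-0.01,0,0,0,0,0],[0.03,-0.01,0,0,0,0,0],[0.045,-0.01,0,0,0,0,0],[0.05,-0.01,0,0,0,0,0],[0.05,-0.01,0,0,0,0,0]]}}

```text
clock: 22.7
ee_pos: [600.0, 3.5, 54.4]
orientation: [-0.0, 0.721, 0.693, -0.007]
contact_force: [-11.1, -15.8, 9.5]
width: 0.198
gripper_force: 60.9
```

Call:
{"api": "drive_tool", "payload": {"increments": [[0,0,0,0,0,0,0.2],[0,0,0,0,0,0,0.4],[-0.02,-0.01,0,0,0,0,0.5],[-0.02,-0.01,0,0,0,0,0.5],[-0.02,-0.01,-0.3,0,0,0,0.5],[-0.02,-0.01,-0.7,0,0,0,0.5],[-0.02,-0.01,-1,0,0,0,0.5],[-0.02,-0.01,-1,0,0,0,0.5]]}}

```text
clock: 23.5
ee_pos: [608.2, 7.9, 160.1]
orientation: [0.004, 0.721, 0.693, 0.004]
contact_force: [1.3, 0.1, 1.0]
width: 0.502
gripper_force: 0.0
```

Call:
{"api": "drive_tool", "payload": {"increments": [[-0.5,0,0,0,0,0.18,0.55],[-1,0,0,0,0,0.36,0.55],[-1,0,0,0,0,0.54,0.55],[-1,0,0,0,0,0.63,0.55],[-1,0,0,0,0,0.63,0.55]]}}

```text
clock: 24.0
ee_pos: [598.8, -92.5, 152.9]
orientation: [-0.0, 0.869, 0.494, -0.0]
contact_force: [-0.6, 0.1, -0.0]
width: 0.553
gripper_force: 0.0
```

```bash
python3 - <<'E'
from h import *
s=state(); q=s['orientation']; print('theta',2*np.degrees(np.arctan2(q[2],q[1])))
for n in('wrist','top'):
    f=viewer.grab_frame(n); rackblocks(blocks(f)); 
E
```

```text
t 24.0 tcp [598.8 -92.5 152.9] q [-4.000e-04  8.692e-01  4.944e-01 -2.000e-04] w 0.553 F [-0.6  0.1 -0. ] gf 0.0 j [-0.23  0.36  1.74  0.    1.05  0.31]
theta 59.262879571059614
DARK 0.86 px [123.   8. 270. 147.] body (array([599. ,   3.6]), array([80.6, 56.2]), -2.5) 40.2 rib (array([599.2,   3.5]), array([44.1, 18.6]), 87.1) 77.7 7867 2833
DARK 0.66 px [ 76.   4. 227.  70.] body (array([591.3,  40.8]), array([92.3, 41. ]), -31.8) 40.2 rib (array([600.9,  46. ]), array([19.1, 17.1]), -6.8) 77.2 4382 1113
  on rack local body [  3.3 -20.5] rib [  3.5 -20.6] yaw -0.1
  on rack local body [-6.  16.4] rib [ 3.4 22. ] yaw -29.4
DARK 0.84 px [197. 179. 221. 213.] body (array([602.4, 116.7]), array([79.4, 57. ]), 0.2) 40.6 rib (array([603., 115.]), array([42.4, 18. ]), 89.5) 77.9 545 163
DARK 0.79 px [242. 179. 255. 215.] body (array([599.3,  16. ]), array([80.1, 30.3]), -2.5) 40.4 rib (array([598.4,  12.9]), array([23.7, 16.8]), 88.8) 78.2 250 76
yel 0.62 px [413. 245. 452. 279.] body (array([ 431.2, -444.4]), array([79.6, 56. ]), 59.6) 32.2 rib (array([ 430.8, -444.6]), array([42.2, 17.7]), -31.3) 69.3 544 156
yel 0.57 px [413. 194. 454. 232.] body (array([ 560.8, -455.4]), array([80.5, 57.1]), 37.8) 32.3 rib (array([ 561.1, -455. ]), array([42.9, 17.6]), -52.1) 69.7 575 140
  on rack local body [ 1.9 92.7] rib [ 2.6 91. ] yaw 2.6
  on rack local body [ 3.  -8.1] rib [  2.3 -11.2] yaw -0.1
```

Call:
{"api": "drive_tool", "payload": {"increments": [[-0.4,0.2,0,0,0,0,0.55],[-0.8,0.45,0,0,0,0,0.55],[-0.92,0.55,0,0,0,0,0.55],[-0.92,0.55,0,0,0,0,0.55]]}}

```text
clock: 24.6
ee_pos: [599.7, -201.5, 153.9]
orientation: [0.0, 0.87, 0.494, 0.0]
contact_force: [0.7, -0.2, 0.0]
width: 0.548
gripper_force: 0.0
```

Call:
{"api": "drive_tool", "payload": {"increments": [[-0.4,0.2,0,0,0,0,0.55],[-0.8,0.45,0,0,0,0,0.55],[-0.92,0.53,0.3,0,0,0,0.55],[-0.92,0.53,0.6,0,0,0,0.55],[-0.92,0.53,0.6,0,0,0,0.55]]}}

```text
clock: 25.1
ee_pos: [594.1, -302.2, 88.3]
orientation: [-0.005, 0.869, 0.495, -0.002]
contact_force: [-0.1, 0.7, -1.0]
width: 0.549
gripper_force: 0.0
```

```bash
python3 - <<'E'
from h import *
s=state(); q=s['orientation']; print('theta',2*np.degrees(np.arctan2(q[2],q[1])))
for n in('wrist','top'):
    f=viewer.grab_frame(n); rackblocks(blocks(f)); 
E
```

```text
t 25.1 tcp [ 594.1 -302.2   88.3] q [-0.0053  0.869   0.4948 -0.0025] w 0.549 F [-0.1  0.7 -1. ] gf 0.0 j [-0.54  0.55  1.61  0.    1.   -0.  ]
theta 59.31002729843507
DARK 0.55 px [213. 175. 358. 306.] body (array([ 600.2, -307.5]), array([79.8, 56.2]), -30.9) 32.1 rib (array([ 600.7, -307.4]), array([43.7, 17.8]), 59.4) 69.7 10090 3179
DARK 0.93 px [357. 176. 385. 216.] body (array([ 599.8, -305.6]), array([80. , 53.1]), -30.9) 32.0 rib (array([ 606. , -296.4]), array([18.9, 18.5]), -27.0) 69.8 359 62
yel 0.78 px [305. 293. 339. 335.] body (array([ 310.7, -157.8]), array([79.8, 56.4]), -40.4) 32.6 rib (array([ 310.8, -157.8]), array([43.8, 17.8]), 49.3) 70.5 629 151
DARK 0.69 px [221. 174. 244. 213.] body (array([600.6,  58.8]), array([79.1, 53.4]), -2.8) 40.7 rib (array([600.8,  59.1]), array([42.6, 17.5]), 90.0) 77.6 519 159
DARK 0.67 px [194. 180. 220. 212.] body (array([603.7, 116.5]), array([80.6, 60.1]), -1.9) 40.6 rib (array([603.6, 115.1]), array([42.6, 18.3]), 87.2) 77.6 565 161
DARK 0.59 px [240. 181. 267. 213.] body (array([598.7,   4.1]), array([80.1, 56.3]), -2.5) 40.6 rib (array([598. ,   3.5]), array([42.9, 17.6]), -89.8) 77.8 564 154
  on rack local body [ 2.5 34.7] rib [ 2.7 35. ] yaw -0.4
  on rack local body [ 3.2 92.5] rib [ 3.2 91.1] yaw 0.5
  on rack local body [  2.9 -20. ] rib [  2.3 -20.6] yaw -0.1
```

Call:
{"api": "drive_tool", "payload": {"increments": [[0.01,0.02,0,0,0,0,0.55],[0.01,0.02,0,0,0,0,0.55],[0.01,0.02,0,0,0,0,0.55]]}}

```text
clock: 25.6
ee_pos: [600.9, -306.0, 95.0]
orientation: [0.001, 0.869, 0.495, 0.0]
contact_force: [0.4, -0.5, 0.3]
width: 0.552
gripper_force: 0.0
```

Call:
{"api": "drive_tool", "payload": {"increments": [[-0.01,0,0.25,0,0,0,0.55],[-0.01,0,0.5,0,0,0,0.55],[-0.01,0,0.5,0,0,0,0.55],[-0.01,0,0.5,0,0,0,0],[-0.01,0,0.5,0,0,0,0],[-0.01,0,0.5,0,0,0,0],[-0.01,0,0.5,0,0,0,0],[-0.01,0,0.5,0,0,0,0],[-0.01,0,0.5,0,0,0,0]]}}

```text
clock: 26.5
ee_pos: [600.9, -307.6, 45.6]
orientation: [0.001, 0.869, 0.495, 0.001]
contact_force: [-1.0, -0.5, 5.5]
width: 0.2
gripper_force: 61.1
```

Call:
{"api": "drive_tool", "payload": {"increments": [[0,0,-0.1,0,0,0,0],[0,0,-0.3,0,0,0,0],[0,0,-0.6,0,0,0,0],[0,0,-0.6,0,0,0,0],[0,0,-0.6,0,0,0,0]]}}

```text
clock: 27.0
ee_pos: [599.7, -306.9, 104.2]
orientation: [0.0, 0.869, 0.495, 0.0]
contact_force: [-0.5, 0.4, -1.5]
width: 0.195
gripper_force: 60.3
```

Call:
{"api": "drive_tool", "payload": {"increments": [[0.3,-0.2,0,0,0,-0.18,0],[0.6,-0.4,0,0,0,-0.36,0],[0.86,-0.51,0,0,0,-0.54,0],[0.86,-0.51,0,0,0,-0.63,0],[0.86,-0.51,0,0,0,-0.63,0]]}}

```text
clock: 27.5
ee_pos: [598.0, -205.0, 101.5]
orientation: [-0.002, 0.721, 0.693, -0.001]
contact_force: [0.8, -0.5, -1.2]
width: 0.198
gripper_force: 60.2
```

Call:
{"api": "drive_tool", "payload": {"increments": [[0.4,-0.04,0,0,0,0,0],[0.74,-0.08,0,0,0,0,0],[0.74,-0.08,0,0,0,0,0],[0.74,-0.08,0,0,0,0,0]]}}

```text
clock: 27.9
ee_pos: [594.0, -132.4, 102.7]
orientation: [-0.001, 0.722, 0.692, -0.001]
contact_force: [-0.1, -1.0, -1.1]
width: 0.2
gripper_force: 60.2
```

Call:
{"api": "drive_tool", "payload": {"increments": [[0.4,-0.04,0,0,0,0,0],[0.7,-0.08,0,0,0,0,0],[0.7,-0.08,0,0,0,0,0],[0.7,-0.08,0,0,0,0,0],[0.7,-0.08,0,0,0,0,0]]}}

```text
clock: 28.4
ee_pos: [590.0, -63.9, 103.7]
orientation: [0.0, 0.722, 0.692, -0.0]
contact_force: [1.7, -0.0, -1.6]
width: 0.195
gripper_force: 60.2
```

```bash
python3 - <<'E'
from h import *
s=state(); q=s['orientation']; print('theta',2*np.degrees(np.arctan2(q[2],q[1])))
f=viewer.grab_frame('wrist'); X=cloud(f);
for r in models.silhouettes(f,'block_a')[:2]:
    P=X[r['mask']];P=P[~np.isnan(P[:,0])]; print(r['score'],np.round(np.percentile(P,[2,50,98],axis=0),0).tolist())
E
```

```text
t 28.4 tcp [590.  -63.9 103.7] q [ 4.000e-04  7.221e-01  6.917e-01 -1.000e-04] w 0.195 F [ 1.7 -0.  -1.6] gf 60.19164562225342 j [-0.18  0.4   1.8  -0.    0.94 -0.14]
theta 87.53720651413826
0.96 [[552.0, -85.0, 64.0], [590.0, -49.0, 90.0], [628.0, -35.0, 129.0]]
0.68 [[561.0, -22.0, 39.0], [598.0, 6.0, 40.0], [637.0, 31.0, 79.0]]
```

Call:
{"api": "drive_tool", "payload": {"increments": [[0.05,0.03,0.1,0,0,0,0],[0.05,0.03,0.3,0,0,0,0],[0.05,0.03,0.45,0,0,0,0],[0.05,0.03,0.47,0,0,0,0],[0.05,0.03,0.48,0,0,0,0],[0.05,0.03,0.48,0,0,0,0]]}}

```text
clock: 29.1
ee_pos: [593.1, -57.5, 55.9]
orientation: [0.0, 0.722, 0.692, 0.0]
contact_force: [0.6, 0.7, -1.5]
width: 0.201
gripper_force: 60.2
```

Call:
{"api": "drive_tool", "payload": {"increments": [[0,0.02,0.01,0,0,0,0],[0,0.04,0.02,0,0,0,0],[0,0.06,0.02,0,0,0,0],[0,0.08,0.02,0,0,0,0],[0,0.08,0.02,0,0,0,0]]}}

```text
clock: 29.6
ee_pos: [597.3, -57.5, 54.0]
orientation: [-0.003, 0.721, 0.692, -0.003]
contact_force: [-8.9, -1.0, 8.1]
width: 0.202
gripper_force: 61.4
```

Call:
{"api": "drive_tool", "payload": {"increments": [[0.02,0,0,0,0,0,0],[0.04,0,0,0,0,0,0],[0.06,0,0,0,0,0,0],[0.08,0,0,0,0,0,0],[0.09,0,0,0,0,0,0],[0.09,0,0,0,0,0,0]]}}

```text
clock: 30.2
ee_pos: [597.6, -51.6, 54.1]
orientation: [-0.001, 0.721, 0.693, -0.005]
contact_force: [-9.9, -8.2, 7.7]
width: 0.195
gripper_force: 61.4
```

Call:
{"api": "drive_tool", "payload": {"increments": [[0.015,-0.01,0,0,0,0,0],[0.03,-0.01,0,0,0,0,0],[0.045,-0.01,0,0,0,0,0],[0.05,-0.01,0,0,0,0,0],[0.05,-0.01,0,0,0,0,0]]}}

```text
clock: 30.7
ee_pos: [597.6, -50.9, 54.3]
orientation: [0.002, 0.72, 0.694, -0.006]
contact_force: [-8.2, -18.7, 5.2]
width: 0.204
gripper_force: 61.2
```

Call:
{"api": "drive_tool", "payload": {"increments": [[0.015,0,0,0,0,0,0],[0.03,0,0,0,0,0,0],[0.03,0,0,0,0,0,0]]}}

```text
clock: 31.0
ee_pos: [597.6, -50.5, 54.5]
orientation: [0.003, 0.72, 0.694, -0.008]
contact_force: [-9.9, -26.5, 5.5]
width: 0.199
gripper_force: 61.3
```

Call:
{"api": "drive_tool", "payload": {"increments": [[0,0,0,0,0,0,0.2],[0,0,0,0,0,0,0.4],[-0.03,-0.01,0,0,0,0,0.5],[-0.03,-0.01,0,0,0,0,0.5],[-0.03,-0.01,-0.3,0,0,0,0.5],[-0.03,-0.01,-0.7,0,0,0,0.5],[-0.03,-0.01,-1,0,0,0,0.5],[-0.03,-0.01,-1,0,0,0,0.5]]}}

```text
clock: 31.8
ee_pos: [604.3, -43.3, 160.0]
orientation: [0.005, 0.721, 0.693, 0.004]
contact_force: [0.9, 0.0, 0.3]
width: 0.499
gripper_force: 0.0
```

Call:
{"api": "drive_tool", "payload": {"increments": [[0,-0.4,-0.2,0,0,0,0.5],[0,-0.8,-0.4,0,0,0,0.5],[0,-0.8,-0.4,0,0,0,0.5],[0,-0.8,-0.4,0,0,0,0.5]]}}

```text
clock: 32.2
ee_pos: [519.6, -39.8, 194.0]
orientation: [0.001, 0.721, 0.693, 0.001]
contact_force: [1.2, -0.3, 0.5]
width: 0.505
gripper_force: 0.0
```

```bash
python3 - <<'E'
from h import *
s=state()
for n in('wrist','top','scene'):
    f=viewer.grab_frame(n); rackblocks(blocks(f))
    if n=='wrist': save(f,'w3.png')
E
```

```text
t 32.2 tcp [519.6 -39.8 194. ] q [6.000e-04 7.213e-01 6.926e-01 7.000e-04] w 0.505 F [ 1.2 -0.3  0.5] gf 0.0 j [-0.16  0.15  1.91  0.    1.08 -0.12]
DARK 0.95 px [315.  12. 433.  93.] body (array([603.9,  59.7]), array([86. , 56.5]), -2.5) 40.0 rib (array([601.2,  60. ]), array([43.5, 18.8]), 87.2) 77.5 6133 2260
yel 0.91 px [ 11. 256. 119. 356.] body (array([ 310.3, -157.8]), array([80.3, 57.7]), -40.8) 32.2 rib (array([ 311.4, -157.6]), array([44.7, 18.3]), 50.2) 69.8 3556 951
DARK 0.85 px [310. 162. 416. 246.] body (array([599.7, -51.8]), array([86.1, 57.7]), -2.5) 40.0 rib (array([596.6, -44.7]), array([57.5, 19. ]), 87.5) 77.4 4665 1706
DARK 0.65 px [315.  94. 426. 169.] body (array([601.6,   3.5]), array([86.4, 57. ]), -2.7) 40.1 rib (array([598.9,   4.3]), array([43.5, 18.8]), 87.0) 77.5 5226 1948
  on rack local body [ 5.8 35.8] rib [ 3.1 36. ] yaw -0.1
  on rack local body [  6.3 -75.8] rib [  2.9 -68.8] yaw -0.1
  on rack local body [  5.9 -20.5] rib [  3.1 -19.8] yaw -0.3
DARK 0.86 px [194. 179. 223. 212.] body (array([603.3, 117.3]), array([79.1, 58.1]), -2.7) 40.7 rib (a
[... 1095 characters left out ...]
2]), 87.3) 76.0 309 126
DARK 0.82 px [281. 216. 302. 240.] body (array([600.5,   4.2]), array([83.3, 55.7]), -2.4) 39.5 rib (array([600.7,   3.2]), array([42.2, 19.7]), -87.5) 76.2 337 125
yel 0.72 px [127. 203. 156. 234.] body (array([ 563.1, -455.9]), array([84.6, 56.7]), 39.1) 32.3 rib (array([ 562.3, -457.1]), array([44.2, 24.5]), -52.8) 68.3 307 105
DARK 0.56 px [263. 213. 283. 242.] body (array([599.4, -53.4]), array([77.3, 54.7]), -1.9) 39.5 rib (array([597.7, -52.9]), array([42.8, 18.8]), 86.2) 76.0 297 123
  on rack local body [ 5.9 92.6] rib [ 5.  91.9] yaw -0.6
  on rack local body [  4.7 -19.8] rib [  5.  -20.8] yaw 0.0
  on rack local body [  6.1 -77.4] rib [  4.4 -77. ] yaw 0.5
```

View pics/w3.png

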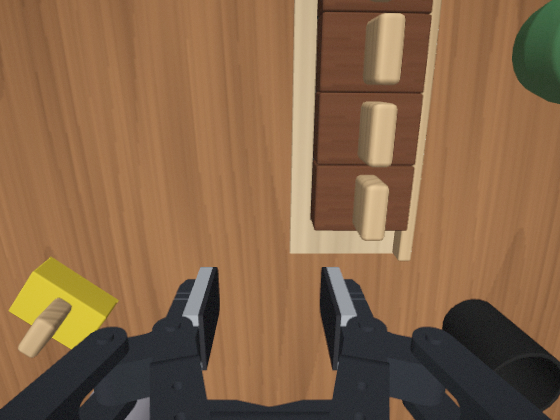

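The row is flush in the view, with blocks at (372,205), (365,130) and (375,50). Now the knob.

Call:
{"api": "drive_tool", "payload": {"increments": [[0.45,-0.1,0,0,0,0,0.4],[0.9,-0.22,0,0,0,0,0.4],[0.9,-0.22,0,0,0,0,0.4]]}}

```text
clock: 32.8
ee_pos: [500.0, 54.6, 193.0]
orientation: [-0.002, 0.72, 0.694, -0.0]
contact_force: [-0.1, -0.6, -0.1]
width: 0.398
gripper_force: 0.0
```

Call:
{"api": "drive_tool", "payload": {"increments": [[0.45,-0.1,0,0,0,0,0.4],[0.9,-0.22,0,0,0,0,0.4],[0.9,-0.22,0,0,0,0,0.4]]}}

```text
clock: 33.1
ee_pos: [482.2, 145.2, 193.5]
orientation: [-0.001, 0.72, 0.694, 0.0]
contact_force: [-0.1, -0.9, -0.9]
width: 0.396
gripper_force: 0.0
```

Call:
{"api": "drive_tool", "payload": {"increments": [[0.45,-0.1,0,0,0,0,0.4],[0.9,-0.22,0,0,0,0,0.4],[0.9,-0.22,0,0,0,0,0.4],[0.9,-0.22,0,0,0,0,0.4]]}}

```text
clock: 33.5
ee_pos: [465.0, 232.1, 193.4]
orientation: [0.0, 0.721, 0.693, -0.0]
contact_force: [0.2, 0.1, -0.5]
width: 0.4
gripper_force: 0.0
```

```bash
cat >> h.py <<'E'
def knob(f):
    X=cloud(f); W=X.reshape(-1,3); W=W[~np.isnan(W[:,0])]
    P=W[(np.hypot(W[:,0]-461.5,W[:,1]-290)<45)&(W[:,2]>47)&(W[:,2]<56)]
    print('bar',*rect(P[:,:2]),round(np.median(P[:,2]),1),len(P),'mean',np.round(P.mean(0),1))
E
python3 - <<'E'
from h import *
s=state()
f=viewer.grab_frame('wrist'); save(f,'w4.png'); knob(f); print(proj(f,[[461.5,290,52],[500,336,16],[461.5+31,295,52]]))
knob(viewer.grab_frame('scene'))
X=cloud(f); W=X.reshape(-1,3); W=W[~np.isnan(W[:,0])]; u=np.array([np.cos(np.radians(50.4)),np.sin(np.radians(50.4))]);w=np.array([-u[1],u[0]])
P=W[(abs(W[:,2]-45)<3)&(np.hypot(W[:,0]-469,W[:,1]-298)<115)]; D=(P[:,:2]-[469,298.5]); P=P[D@u<74]; print('rim',*rect(P[:,:2]))
E
```

```text
t 33.5 tcp [465.  232.1 193.4] q [ 4.000e-04  7.207e-01  6.932e-01 -5.000e-04] w 0.4 F [ 0.2  0.1 -0.5] gf 0.0 j [ 0.38  0.15  1.91 -0.    1.08  0.42]
bar [460.8 292.6] [62.  15.5] 9.5 52.4 1785 mean [461.1 292.9  52.4]
[[261.89476261 116.51818733]
 [308.84476902  51.60939661]
 [304.00253166 107.89359133]]
bar [462.9 291.2] [58.7 15.9] 8.4 52.1 85 mean [464.7 290.8  52.3]
rim [467.1 300.4] [150.4 147.7] -39.7
```

View pics/w4.png

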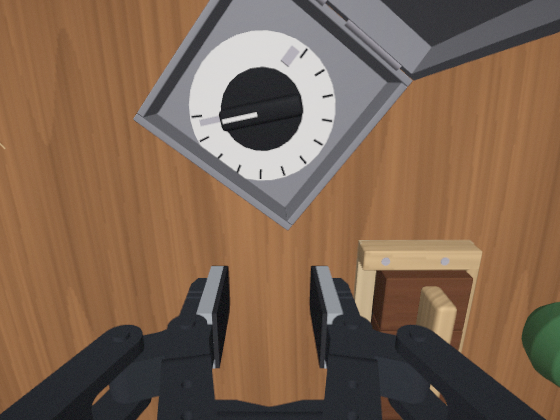

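The pointer's white mark is at (238,118), pointing to −x (about 189.5°). The steel stop is at (290,55), about 50°. That needs roughly 221° anticlockwise.

Call:
{"api": "drive_tool", "payload": {"increments": [[0.3,-0.03,0,0,0,0.18,0.4],[0.6,-0.06,0,0,0,0.36,0.4],[0.6,-0.06,0,0,0,0.54,0.4],[0.6,-0.06,0,0,0,0.72,0.4],[0.6,-0.06,0,0,0,0.87,0.4],[0.6,-0.06,0,0,0,0.87,0.4]]}}

```text
clock: 34.2
ee_pos: [462.0, 290.7, 193.6]
orientation: [0.0, 0.912, 0.41, -0.0]
contact_force: [0.3, 0.2, -0.7]
width: 0.4
gripper_force: 0.0
```

Call:
{"api": "drive_tool", "payload": {"increments": [[0,0,0,0,0,0.18,0.4],[0,0,0,0,0,0.36,0.4],[0,0,0,0,0,0.54,0.4],[0,0,0,0,0,0.72,0.4],[0,0,0,0,0,0.87,0.4],[0,0,0,0,0,0.87,0.4],[0,0,0,0,0,0.87,0.4]]}}

```text
clock: 34.9
ee_pos: [461.6, 291.5, 193.7]
orientation: [0.0, 0.997, 0.083, -0.0]
contact_force: [-0.1, -0.6, -0.4]
width: 0.398
gripper_force: 0.0
```

Call:
{"api": "drive_tool", "payload": {"increments": [[0,0,0.3,0,0,0,0.4],[0,0,0.6,0,0,0,0.4],[0,0,0.9,0,0,0,0.4],[0,0,0.9,0,0,0,0.4],[0,0,0.9,0,0,0,0.4]]}}

```text
clock: 35.4
ee_pos: [461.1, 291.9, 103.6]
orientation: [0.0, 0.997, 0.082, -0.001]
contact_force: [0.7, 0.0, -0.8]
width: 0.399
gripper_force: 0.0
```

```bash
python3 - <<'E'
from h import *
s=state(); q=s['orientation']; print('theta',2*np.degrees(np.arctan2(q[2],q[1])))
f=viewer.grab_frame('wrist'); knob(f)
E
```

```text
t 35.4 tcp [461.1 291.9 103.6] q [ 3.000e-04  9.966e-01  8.200e-02 -6.000e-04] w 0.399 F [ 0.7  0.  -0.8] gf 0.0 j [ 0.48  0.32  1.91 -0.    0.91  1.89]
theta 9.402488347786147
bar [460.9 292.6] [62.6 15.9] 10.0 52.5 2936 mean [463.3 292.9  52.4]
```

Call:
{"api": "drive_tool", "payload": {"increments": [[0,0,0.3,0,0,0,0.4],[0,0,0.6,0,0,0,0.4],[0,0,0.74,0,0,0,0.4],[0,0,0.74,0,0,0,0],[0,0,0.74,0,0,0,0],[0,0,0.74,0,0,0,0],[0,0,0.74,0,0,0,0],[0,0,0.74,0,0,0,0]]}}

```text
clock: 36.25
ee_pos: [461.0, 292.6, 30.1]
orientation: [-0.0, 0.997, 0.081, -0.0]
contact_force: [-1.3, 1.7, -6.3]
width: 0.17
gripper_force: 61.3
```

Call:
{"api": "drive_tool", "payload": {"increments": [[0,0,0,0,0,-0.15,0],[0,0,0,0,0,-0.3,0],[0,0,0,0,0,-0.45,0],[0,0,0,0,0,-0.6,0],[0,0,0,0,0,-0.75,0],[0,0,0,0,0,-0.9,0],[0,0,0,0,0,-1,0]]}}

```text
clock: 36.95
ee_pos: [461.1, 292.6, 30.1]
orientation: [-0.0, 0.889, 0.458, 0.0]
contact_force: [-1.5, 2.2, -5.9]
width: 0.17
gripper_force: 61.4
```

Turning cleanly. Continuing, and stopping short of the end.

Call:
{"api": "drive_tool", "payload": {"increments": [[0,0,0,0,0,-0.15,0],[0,0,0,0,0,-0.3,0],[0,0,0,0,0,-0.45,0],[0,0,0,0,0,-0.6,0],[0,0,0,0,0,-0.75,0],[0,0,0,0,0,-0.9,0],[0,0,0,0,0,-1,0]]}}

```text
clock: 37.65
ee_pos: [461.1, 292.7, 30.1]
orientation: [-0.0, 0.646, 0.763, 0.0]
contact_force: [-1.9, 2.9, -6.4]
width: 0.173
gripper_force: 61.4
```

Call:
{"api": "drive_tool", "payload": {"increments": [[0,0,0,0,0,-0.15,0],[0,0,0,0,0,-0.3,0],[0,0,0,0,0,-0.45,0],[0,0,0,0,0,-0.6,0],[0,0,0,0,0,-0.75,0],[0,0,0,0,0,-0.9,0],[0,0,0,0,0,-1,0]]}}

```text
clock: 38.35
ee_pos: [461.1, 292.7, 30.1]
orientation: [-0.0, 0.305, 0.952, 0.0]
contact_force: [-1.1, 2.3, -6.2]
width: 0.175
gripper_force: 61.4
```

Call:
{"api": "drive_tool", "payload": {"increments": [[0,0,0,0,0,-0.15,0],[0,0,0,0,0,-0.3,0],[0,0,0,0,0,-0.45,0],[0,0,0,0,0,-0.6,0],[0,0,0,0,0,-0.75,0],[0,0,0,0,0,-0.9,0],[0,0,0,0,0,-1,0],[0,0,0,0,0,-1,0]]}}

```text
clock: 39.15
ee_pos: [461.0, 292.7, 30.1]
orientation: [-0.0, -0.081, 0.997, 0.0]
contact_force: [-2.6, 2.5, -4.9]
width: 0.175
gripper_force: 61.5
```

```bash
python3 - <<'E'
from h import *
s=state(); q=s['orientation']; print('theta',2*np.degrees(np.arctan2(q[2],q[1]))%360,s['torque'])
E
```

```text
t 39.15 tcp [461.  292.7  30.1] q [-1.000e-04 -8.110e-02  9.967e-01  4.000e-04] w 0.175 F [-2.6  2.5 -4.9] gf 61.520758867263794 j [ 0.49  0.44  1.93  0.    0.77 -1.25]
theta 189.30412634256217 [0.60517419 0.32768182 0.04412234]
```

Call:
{"api": "drive_tool", "payload": {"increments": [[0,0,0,0,0,-0.15,0],[0,0,0,0,0,-0.3,0],[0,0,0,0,0,-0.45,0],[0,0,0,0,0,-0.6,0],[0,0,0,0,0,-0.75,0],[0,0,0,0,0,-0.8,0],[0,0,0,0,0,-0.85,0],[0,0,0,0,0,-0.85,0]]}}

```text
clock: 39.95
ee_pos: [461.0, 292.7, 30.1]
orientation: [-0.0, -0.403, 0.915, 0.0]
contact_force: [-2.5, 2.2, -4.9]
width: 0.169
gripper_force: 61.7
```

Call:
{"api": "drive_tool", "payload": {"increments": [[0,0,0,0,0,-0.03,0],[0,0,0,0,0,-0.06,0],[0,0,0,0,0,-0.09,0],[0,0,0,0,0,-0.12,0],[0,0,0,0,0,-0.12,0]]}}

```text
clock: 40.45
ee_pos: [461.0, 292.7, 30.1]
orientation: [-0.0, -0.444, 0.896, 0.001]
contact_force: [-3.6, 3.4, 0.4]
width: 0.174
gripper_force: 66.3
```

```bash
python3 - <<'E'
from h import *
s=state(); q=s['orientation']; print('theta',2*np.degrees(np.arctan2(q[2],q[1]))%360,s['torque'])
E
```

```text
t 40.45 tcp [461.  292.7  30.1] q [-1.000e-04 -4.443e-01  8.959e-01  8.000e-04] w 0.174 F [-3.6  3.4  0.4] gf 66.30986452102661 j [ 0.48  0.44  1.93  0.    0.77 -2.01]
theta 232.7551939531706 [ 0.58705383  0.85502239 -1.28516046]
```

Call:
{"api": "drive_tool", "payload": {"increments": [[0,0,0,0,0,0,0.2],[0,0,0,0,0,0,0.4],[0,0,0,0,0,0,0.4],[0,0,-0.3,0,0,0,0.4],[0,0,-0.6,0,0,0,0.4],[0,0,-1,0,0,0,0.4],[0,0,-1,0,0,0,0.4]]}}

```text
clock: 41.15
ee_pos: [467.1, 294.4, 136.6]
orientation: [0.007, -0.447, 0.895, -0.001]
contact_force: [2.1, 0.7, 1.0]
width: 0.401
gripper_force: 0.0
```

Call:
{"api": "drive_tool", "payload": {"increments": [[0.2,0,-0.4,0,0,0,0],[0.4,0,-0.8,0,0,0,0],[0.4,0,-0.8,0,0,0,0],[0.4,0,-0.8,0,0,0,0]]}}

```text
clock: 41.55
ee_pos: [438.5, 260.2, 211.1]
orientation: [0.002, -0.446, 0.895, -0.001]
contact_force: [-0.4, -0.2, -0.5]
width: -0.0
gripper_force: 0.0
```

```bash
python3 - <<'E'
from h import *
s=state()
f=viewer.grab_frame('wrist'); knob(f); save(f,'w5.png')
X=cloud(f); W=X.reshape(-1,3); W=W[~np.isnan(W[:,0])]; u=np.array([np.cos(np.radians(50.4)),np.sin(np.radians(50.4))]);w=np.array([-u[1],u[0]])
D=(W[:,:2]-[469,298.5]); m=(abs(W[:,2]-45)<2.5)&(np.hypot(*D.T)<115)&(D@u<72)&(D@u>-85); print('rim',*rect(W[m,:2]))
m=(W[:,2]>60)&(np.hypot(*D.T)<260)&(D@u>70); a=(D@u)[m];b=(D@w)[m];z=W[m,2]
for z0 in range(60,240,20):
    k=(z>z0)&(z<z0+20)
    if k.sum()>10: print(z0,np.round(np.percentile(a[k],[2,50,98])),np.round(np.percentile(b[k],[2,98])),k.sum())
knob(viewer.grab_frame('top'))
E
```

```text
t 41.55 tcp [438.5 260.2 211.1] q [ 2.100e-03 -4.462e-01  8.949e-01 -6.000e-04] w -0.0 F [-0.4 -0.2 -0.5] gf 0.0 j [ 0.45  0.1   1.92 -0.    1.11 -2.04]
bar [459.9 292.2] [61.3 16. ] 50.4 52.4 1235 mean [458.9 290.8  52.3]
rim [466.6 299.6] [150.1 145.4] -39.6
60 [79. 80. 81.] [-72. -67.] 13
80 [109. 111. 113.] [ 2. 11.] 203
100 [112. 115. 116.] [ 1. 13.] 305
bar [456.9 287.5] [49.8 16.5] 51.2 53.1 135 mean [456.3 285.4  52.7]
```

View pics/w5.png

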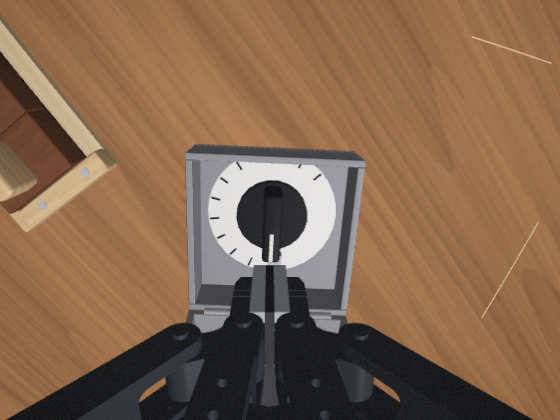

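The bar lies at 50.4°, the same as the case axis, with the pointer towards the hinge and stop, so the knob is at zero. Next I go over and behind the lid, then push it shut with closed fingers.

Call:
{"api": "drive_tool", "payload": {"increments": [[0,0.03,-0.25,0,0,0.06,0],[0,0.03,-0.5,0,0,0.06,0],[0,0.03,-0.5,0,0,0.06,0],[0,0.03,-0.5,0,0,0.06,0]]}}

```text
clock: 42.05
ee_pos: [434.6, 262.1, 258.5]
orientation: [-0.001, -0.425, 0.905, -0.0]
contact_force: [-0.4, -0.2, -0.1]
width: -0.003
gripper_force: 0.0
```

Call:
{"api": "drive_tool", "payload": {"increments": [[-0.35,0,0,0,0,0,0],[-0.7,0,0,0,0,0,0],[-0.7,0,0,0,0,0,0]]}}

```text
clock: 42.35
ee_pos: [480.6, 317.9, 256.8]
orientation: [-0.001, -0.425, 0.905, 0.0]
contact_force: [-0.4, -0.6, 0.2]
width: 0.001
gripper_force: 0.0
```

Call:
{"api": "drive_tool", "payload": {"increments": [[-0.4,0,0,0,0,0,0],[-0.8,0,0,0,0,0,0],[-0.8,0,0,0,0,0,0]]}}

```text
clock: 42.65
ee_pos: [531.5, 379.4, 255.9]
orientation: [-0.001, -0.425, 0.905, 0.0]
contact_force: [-0.1, -1.1, -1.4]
width: 0.001
gripper_force: 0.0
```

Call:
{"api": "drive_tool", "payload": {"increments": [[-0.4,0,0,0,0,0,0],[-0.7,0,0,0,0,0,0],[-0.7,0,0,0,0,0,0],[-0.7,0,0,0,0,0,0]]}}

```text
clock: 43.05
ee_pos: [574.0, 430.2, 257.4]
orientation: [-0.002, -0.425, 0.905, -0.001]
contact_force: [-0.6, 1.1, 0.2]
width: 0.002
gripper_force: 0.0
```

```bash
cat >> h.py <<'E'
def ab():
    s=state(); t=np.radians(50.4); u=np.array([np.cos(t),np.sin(t)]);w=np.array([-u[1],u[0]]); d=np.array(s['ee_pos'][:2])-[467,299.6]; q=s['orientation']
    print('a',d@u,'b',d@w,'z',s['ee_pos'][2],'th',2*np.degrees(np.arctan2(q[2],q[1]))%360)
def lid(f):
    W=cloud(f).reshape(-1,3); W=W[~np.isnan(W[:,0])]; t=np.radians(50.4); u=np.array([np.cos(t),np.sin(t)]);w=np.array([-u[1],u[0]])
    D=(W[:,:2]-[467,299.6]); a=D@u;b=D@w;z=W[:,2]; m=(abs(b)<90)&(a>-130)&(a<200)&(z>55)
    a=a[m];b=b[m];z=z[m]
    for z0 in range(55,240,10):
        k=(z>z0)&(z<z0+10)
        if k.sum()>10: print(z0,np.round(np.percentile(a[k],[2,50,98])),np.round(np.percentile(b[k],[2,98])),k.sum())
E
python3 - <<'E'
from h import *
ab(); lid(viewer.grab_frame('scene'))
E
```

```text
t 43.05 tcp [574.  430.2 257.4] q [-2.400e-03 -4.250e-01  9.052e-01 -6.000e-04] w 0.002 F [-0.6  1.1  0.2] gf 0.0 j [ 0.58  0.47  1.36 -0.    1.32 -1.87]
a 168.8823464606571 b 0.8195883950379482 z 257.39275616306367 th 230.30255343754084
55 [-19.  86. 110.] [-77.  72.] 35
65 [ 84.  94. 112.] [-77.  73.] 31
75 [ 85. 100. 114.] [-76.   2.] 25
85 [ 87.  97. 116.] [-76.  70.] 31
95 [ 88.  98. 117.] [-77.  71.] 27
105 [ 90. 103. 120.] [-76.  72.] 30
115 [ 92. 105. 124.] [-77.  70.] 34
125 [ 94. 106. 125.] [-76.  71.] 32
135 [ 97. 111. 127.] [-77.  71.] 31
145 [ 98. 110. 129.] [-76.  72.] 28
155 [100. 114. 131.] [-76.  71.] 31
165 [102. 118. 133.] [-76.  71.] 32
175 [107. 129. 135.] [-77.  65.] 56
185 [106. 124. 136.] [-74.  72.] 369
195 [107. 113. 124.] [-31.  39.] 22
205 [114. 121. 126.] [-31.  28.] 59
215 [116. 120. 126.] [-28.  28.] 43
```

Call:
{"api": "drive_tool", "payload": {"increments": [[0,0,0.3,0,0,0,0],[0,0,0.6,0,0,0,0],[0,0,0.92,0,0,0,0],[0,0,0.92,0,0,0,0],[0,0,0.92,0,0,0,0]]}}

```text
clock: 43.6
ee_pos: [574.3, 430.3, 167.5]
orientation: [-0.001, -0.425, 0.905, -0.0]
contact_force: [-0.2, -1.0, 0.5]
width: -0.0
gripper_force: 0.0
```

Call:
{"api": "drive_tool", "payload": {"increments": [[0.1,0,0,0,0,0,0],[0.2,0,0,0,0,0,0],[0.3,0,0,0,0,0,0],[0.4,0,0,0,0,0,0],[0.5,0,0,0,0,0,0],[0.6,0,0,0,0,0,0],[0.7,0,0,0,0,0,0]]}}

```text
clock: 44.3
ee_pos: [530.3, 377.1, 168.2]
orientation: [0.001, -0.425, 0.905, 0.0]
contact_force: [1.6, 1.9, 2.2]
width: 0.002
gripper_force: 1.3
```

Call:
{"api": "drive_tool", "payload": {"increments": [[0.1,0,0,0,0,0,0],[0.2,0,0,0,0,0,0],[0.3,0,0,0,0,0,0],[0.4,0,0,0,0,0,0],[0.5,0,0,0,0,0,0]]}}

```text
clock: 44.8
ee_pos: [497.5, 338.2, 167.1]
orientation: [-0.001, -0.425, 0.905, -0.0]
contact_force: [0.2, 1.3, -0.5]
width: 0.001
gripper_force: 0.7
```

```bash
python3 - <<'E'
from h import *
ab(); lid(viewer.grab_frame('scene'))
E
```

```text
t 44.8 tcp [497.5 338.2 167.1] q [-8.000e-04 -4.248e-01  9.053e-01 -0.000e+00] w 0.001 F [ 0.2  1.3 -0.5] gf 0.6855178624391556 j [ 0.52  0.33  1.74  0.    1.07 -1.92]
a 49.208139686573396 b 1.0997685786799392 z 167.1163719882341 th 230.2816498470757
55 [-30. 101. 104.] [-76.  65.] 73
65 [ 67.  97. 102.] [-77.  67.] 135
75 [60. 92. 97.] [-77.  72.] 115
85 [54. 86. 91.] [-76.  65.] 140
95 [49. 80. 84.] [-76.  68.] 134
105 [42. 73. 79.] [-77.  67.] 130
115 [36. 68. 72.] [-77.  70.] 148
125 [30. 62. 67.] [-77.  69.] 136
135 [24. 56. 61.] [-76.  71.] 141
145 [15. 49. 54.] [-76.  58.] 100
155 [10. 43. 48.] [-77.  -2.] 97
165 [ 1. 36. 55.] [-76.  69.] 109
175 [ 1. 17. 57.] [-76.  60.] 254
185 [ 5. 21. 58.] [-75.  27.] 165
195 [-8.  1.  8.] [-30.  28.] 102
215 [49. 59. 63.] [-34.  -3.] 14
225 [33. 60. 66.] [-40.  13.] 22
235 [33. 61. 67.] [-48.   9.] 20
```

Call:
{"api": "drive_tool", "payload": {"increments": [[0.15,0,0.03,0,0,0,0],[0.3,0,0.07,0,0,0,0],[0.45,0,0.12,0,0,0,0],[0.55,0,0.2,0,0,0,0],[0.65,0,0.28,0,0,0,0],[0.74,0,0.37,0,0,0,0]]}}

```text
clock: 45.45
ee_pos: [451.0, 281.8, 130.2]
orientation: [0.0, -0.425, 0.905, 0.0]
contact_force: [0.7, 0.0, 0.1]
width: 0.002
gripper_force: 0.5
```

Call:
{"api": "drive_tool", "payload": {"increments": [[0.07,0,0.1,0,0,0,0],[0.13,0,0.2,0,0,0,0],[0.18,0,0.28,0,0,0,0],[0.22,0,0.37,0,0,0,0],[0.26,0,0.45,0,0,0,0],[0.26,0,0.45,0,0,0,0]]}}

```text
clock: 46.05
ee_pos: [433.0, 261.2, 84.1]
orientation: [-0.002, -0.425, 0.905, -0.0]
contact_force: [-0.1, -0.1, 0.1]
width: -0.002
gripper_force: 0.0
```

```bash
python3 - <<'E'
from h import *
ab(); lid(viewer.grab_frame('scene'))
E
```

```text
t 46.05 tcp [433.  261.2  84.1] q [-2.000e-03 -4.248e-01  9.053e-01 -1.000e-04] w -0.002 F [-0.1 -0.1  0.1] gf 0.0 j [ 0.46  0.28  2.01 -0.    0.85 -1.99]
a -51.25569951106156 b 1.6745928034310045 z 84.07514398054835 th 230.27920202274302
55 [-80.  10.  79.] [-78.  40.] 115
65 [-93.  43.  79.] [-77.  72.] 403
75 [-64.   7.  76.] [-74.  73.] 1726
85 [-68. -48. -15.] [-75.  68.] 78
95 [-57. -47. -41.] [-12.   5.] 14
125 [-45. -41. -39.] [-16.  25.] 11
135 [-54. -45. -38.] [-27.  17.] 14
145 [-52. -39. -35.] [-37.  25.] 18
155 [-58. -37. -34.] [-46.  17.] 18
165 [-60. -40. -35.] [-60.   9.] 39
175 [-61. -48. -33.] [-58. -15.] 55
185 [-60. -41. -32.] [-42. -10.] 34
195 [-61. -48. -41.] [-41. -24.] 31
205 [-62. -52. -41.] [-38. -32.] 21
215 [-77. -39. -14.] [-36.   3.] 65
225 [-82. -39. -14.] [-37.   3.] 80
235 [-82. -40. -13.] [-38.  -2.] 70
```

Call:
{"api": "drive_tool", "payload": {"increments": [[0,0,0.03,0,0,0,0],[0,0,0.06,0,0,0,0],[0,0,0.09,0,0,0,0],[0,0,0.12,0,0,0,0],[0,0,0.12,0,0,0,0]]}}

```text
clock: 46.6
ee_pos: [434.9, 262.2, 74.9]
orientation: [-0.0, -0.425, 0.905, -0.0]
contact_force: [-3.1, -1.5, 9.8]
width: -0.002
gripper_force: 4.8
```

Call:
{"api": "drive_tool", "payload": {"increments": [[0,0,0.03,0,0,0,0],[0,0,0.05,0,0,0,0],[0,0,0.05,0,0,0,0],[0,0,0.05,0,0,0,0]]}}

```text
clock: 47.0
ee_pos: [435.0, 262.3, 74.5]
orientation: [-0.001, -0.425, 0.905, -0.0]
contact_force: [-12.6, -8.2, 40.4]
width: 0.005
gripper_force: 19.9
```

Call:
{"api": "drive_tool", "payload": {"increments": [[0,0,-0.3,0,0,0,0],[0,0,-0.6,0,0,0,0],[0,0,-1,0,0,0,0],[0,0,-1,0,0,0,0]]}}

```text
clock: 47.4
ee_pos: [439.1, 264.5, 174.7]
orientation: [0.006, -0.425, 0.905, 0.0]
contact_force: [1.1, -0.7, -0.1]
width: 0.001
gripper_force: 0.0
```

Call:
{"api": "drive_tool", "payload": {"increments": [[1,0,-0.5,0,0,0,0],[1,0,-0.5,0,0,0,0],[1,0,-0.5,0,0,0,0],[1,0,-0.5,0,0,0,0]]}}

```text
clock: 47.8
ee_pos: [370.7, 184.8, 219.2]
orientation: [0.001, -0.424, 0.906, -0.0]
contact_force: [-0.1, 0.0, 0.6]
width: 0.003
gripper_force: 0.0
```

```bash
python3 - <<'E'
from h import *
ab()
for n in('top','scene'):
    f=viewer.grab_frame(n)
    W=cloud(f).reshape(-1,3); W=W[~np.isnan(W[:,0])]; t=np.radians(50.4); u=np.array([np.cos(t),np.sin(t)]);w=np.array([-u[1],u[0]])
    D=(W[:,:2]-[467,299.6]); a=D@u;b=D@w; m=(abs(b)<60)&(abs(a)<65)&(W[:,2]>60)&(W[:,2]<95)
    print(n,'lid slope rad',np.polyfit(a[m],W[m,2],1),m.sum()); rackblocks(blocks(f))
    for name in('globe','pencil_cup','tin'):
        for r in models.silhouettes(f,name)[:1]:
            P=cloud(f)[r['mask']]; P=P[P[:,2]>56]; print(name,round(r['score'],2),rect(P[:,:2])[0])
    if n=='top': save(f,'top9.png')
    else: cv2.imwrite('pics/sc9.png',cv2.resize(f['image'][150:260,240:460][...,::-1],None,fx=3,fy=3,interpolation=cv2.INTER_CUBIC))
E
```

```text
t 47.8 tcp [370.7 184.8 219.2] q [ 0.0012 -0.4242  0.9056 -0.    ] w 0.003 F [-0.1  0.   0.6] gf 0.0 j [ 0.36 -0.1   2.11  0.    1.13 -2.09]
a -149.81574646077112 b 1.0162221677689323 z 219.18772731693304 th 230.20224999140692
top lid slope rad [1.72075893e-03 7.59641042e+01] 2744
DARK 0.98 px [241. 180. 265. 213.] body (array([598.8,   4.2]), array([80.1, 56.1]), -2.5) 40.7 rib (array([598.1,   3.5]), array([42.9, 18. ]), 89.8) 77.3 547 153
DARK 0.97 px [263. 182. 288. 218.] body (array([596.2, -52.4]), array([81.5, 54.8]), -0.5) 40.5 rib (array([595.5, -52.7]), array([40.9, 17.8]), -89.7) 77.9 559 150
yel 0.96 px [416. 192. 455. 231.] body (array([ 561.2, -456. ]), array([79.8, 56.9]), 39.0) 32.2 rib (array([ 561. , -455.3]), array([43.9, 17.9]), -51.4) 69.5 570 144
DARK 0.89 px [218. 176. 243. 212.] body (array([601.2,  60.1]), array([80.3, 56.2]), -2.6) 40.7 rib (array([600.6,  60.5]), array([43.3, 17.6]), 89.6) 77.6 550 157
yel 0.81 px [412. 244. 452. 279.] body (array([ 431.2, -444.9]), array([80.7, 56.4]), 60.1) 32.2 rib (array([ 430.7, -444.3]), array([42.1, 18.4]), -29.9) 69
[... 1658 characters left out ...]
115.5]), array([42.8, 20.6]), -89.8) 76.0 364 129
yel 0.56 px [126. 201. 153. 232.] body (array([ 563. , -456.5]), array([84. , 55.7]), 39.2) 32.3 rib (array([ 563.8, -455.6]), array([44.8, 23.1]), -51.6) 68.8 294 103
DARK 0.22 px [298. 262. 328. 295.] body (array([774.8,  55.5]), array([81.3, 44.8]), 73.2) 42.4 rib (array([758. ,  61.2]), array([72.7, 70.1]), -84.2) 72.9 61 558
  on rack local body [  4.1 -19.7] rib [  5.4 -20.8] yaw 2.6
  on rack local body [  6.4 -76. ] rib [  4.7 -77.1] yaw -0.8
  on rack local body [ 4.6 35.1] rib [ 4.4 35.8] yaw 1.9
  on rack local body [ 3.6 92.7] rib [ 4.5 91.6] yaw 0.5
globe 0.81 [760.9  60.7]
pencil_cup 0.97 [ 726.5 -207. ]
tin 0.97 [ 339.3 -313.7]
```

View pics/sc9.png

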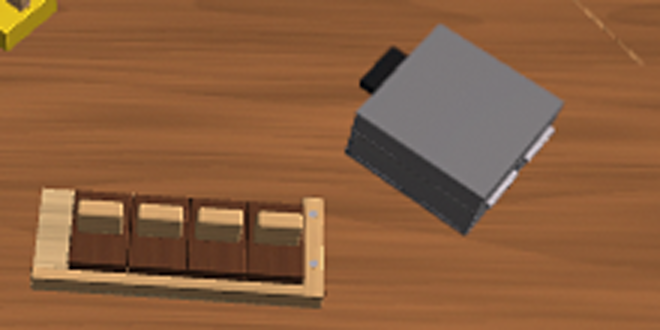

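The case is shut (crop (460,120), lid slope about 0.002 rad). The four blocks stand flush from the stop (crop (75–305,230)), and the bystanders have not moved.

```bash
python3 -c "
from rig import manip; print(manip.sign_off())"
```

```text
the job is handed in; nothing more can be done
None
```

I handed the job in at about 48 s: all four dark blocks stand flush on the rack, the knob is at its zero stop, the case is shut, and the globe, pencil cup and tin did not move; the hand-in gave no verdict.

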